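# Complete the sloping sample rack and close its retaining flap

### The job

Two of the five pockets of the sloping sample rack are empty. Put the two spare sample bottles of the same kind from the bench into those pockets, each pushed right down and with its label facing the reader bar along the front of the rack, then swing the retaining flap over the caps until it is fully closed. Leave the racked bottles in their pockets and the other things on the bench where they are.

Things in the scene. Friction and masses are not known exactly. Their poses are not given: they have to be found in the camera images.
- rack: sloping grey rack, 320 mm wide, fixed. Origin at bench level under its middle; x to its back (away from the robot), y to the left along its row of five round pockets, 60 mm apart, z up. Every pocket axis leans 25 degrees toward the front: out of a pocket is (-0.423, 0, 0.906) in this frame. The black bar along its low front edge is the reader, looking back at the labels
- pocket_1 (a point): middle of the floor of pocket 1 (1 rightmost seen from the robot, 5 leftmost), 52 mm above the bench; axes as the rack's. It may hold a bottle or be empty. The pocket is a 46 mm hole in the rack's 5 mm upper plate (80 mm deep, top 41 mm from the floor along the axis) over a like recess 8 mm deep; nothing in front stands above the upper plate but the flap's stop posts at the rack's ends
- pocket_2 (a point): middle of the floor of pocket 2 (1 rightmost seen from the robot, 5 leftmost), 52 mm above the bench; axes as the rack's. It may hold a bottle or be empty. The pocket is a 46 mm hole in the rack's 5 mm upper plate (80 mm deep, top 41 mm from the floor along the axis) over a like recess 8 mm deep; nothing in front stands above the upper plate but the flap's stop posts at the rack's ends
- pocket_3 (a point): middle of the floor of pocket 3 (1 rightmost seen from the robot, 5 leftmost), 52 mm above the bench; axes as the rack's. It may hold a bottle or be empty. The pocket is a 46 mm hole in the rack's 5 mm upper plate (80 mm deep, top 41 mm from the floor along the axis) over a like recess 8 mm deep; nothing in front stands above the upper plate but the flap's stop posts at the rack's ends
- pocket_4 (a point): middle of the floor of pocket 4 (1 rightmost seen from the robot, 5 leftmost), 52 mm above the bench; axes as the rack's. It may hold a bottle or be empty. The pocket is a 46 mm hole in the rack's 5 mm upper plate (80 mm deep, top 41 mm from the floor along the axis) over a like recess 8 mm deep; nothing in front stands above the upper plate but the flap's stop posts at the rack's ends
- pocket_5 (a point): middle of the floor of pocket 5 (1 rightmost seen from the robot, 5 leftmost), 52 mm above the bench; axes as the rack's. It may hold a bottle or be empty. The pocket is a 46 mm hole in the rack's 5 mm upper plate (80 mm deep, top 41 mm from the floor along the axis) over a like recess 8 mm deep; nothing in front stands above the upper plate but the flap's stop posts at the rack's ends
- racked_1: bottle already standing in a pocket, label to the reader: white 60 ml sample bottle, 83 mm high, body 39 mm across up to 60 mm, then narrowing to the 30 mm screw cap from 68 mm up, 0.05 to 0.1 kg. Origin at the centre of its underside, z along its axis to the cap; the label looks 32 degrees from -x toward -y
- racked_2: bottle already standing in a pocket, label to the reader: white 60 ml sample bottle, 83 mm high, body 39 mm across up to 60 mm, then narrowing to the 30 mm screw cap from 68 mm up, 0.05 to 0.1 kg. Origin at the centre of its underside, z along its axis to the cap; the label looks 32 degrees from -x toward -y
- racked_3: bottle already standing in a pocket, label to the reader: white 60 ml sample bottle, 83 mm high, body 39 mm across up to 60 mm, then narrowing to the 30 mm screw cap from 68 mm up, 0.05 to 0.1 kg. Origin at the centre of its underside, z along its axis to the cap; the label looks 32 degrees from -x toward -y
- spare_1: spare bottle standing upright on the bench right of the rack, label toward the robot give or take 60 degrees: white 60 ml sample bottle, 83 mm high, body 39 mm across up to 60 mm, then narrowing to the 30 mm screw cap from 68 mm up, 0.05 to 0.1 kg. Origin at the centre of its underside, z along its axis to the cap; the label looks 32 degrees from -x toward -y
- spare_1_label (a point): middle of the printed label of spare_1: on its surface, 19.5 mm from the axis, 27 mm above its underside
- spare_2: spare bottle standing upright on the bench right of the rack, label toward the robot give or take 60 degrees: white 60 ml sample bottle, 83 mm high, body 39 mm across up to 60 mm, then narrowing to the 30 mm screw cap from 68 mm up, 0.05 to 0.1 kg. Origin at the centre of its underside, z along its axis to the cap; the label looks 32 degrees from -x toward -y
- spare_2_label (a point): middle of the printed label of spare_2: on its surface, 19.5 mm from the axis, 27 mm above its underside
- flap (a joint): retaining flap over the row: two arms outside the rack's ends, a 24 mm strip and a round grip rod, hinged at the rack's back. 0 = closed on its stops, the strip 3 mm over the caps of seated bottles (one standing proud blocks it); grows as the flap swings up, over and back, to 2.6 rad (open it stands 0.25 m high behind the pockets). Its hinge (0.16 N m, 1.5 N at the rod) stays where left
- flap_hinge (a point): point on the flap's hinge axis in the middle of the row, fixed to the rack; the axis is the rack's y axis
- flap_grip (a point): middle of the flap's steel grip rod (10 mm across, 330 mm long, along the row), on its axis, 120 mm from the hinge axis and free all round for 35 mm. Closed it lies at flap_hinge + (-0.119, 0, -0.015) in the rack's frame; opening turns it about the rack's +y axis, up and over to the back. The strip lies 49 to 69 mm nearer the hinge
- amber_jar: brown jar with a screw cap, 47 mm across, 86 mm high, among the spare bottles; too wide for the pockets; bystander. Origin at the centre of its underside
- glass_beaker: clear beaker, 54 mm across, 70 mm high, among the spare bottles; bystander. Origin at the centre of its underside
- felt_marker: marker pen lying on the bench, 120 mm long; bystander. Origin at the centre of its underside
- timer: lab timer lying on the bench, 66 x 58 x 15 mm; bystander. Origin at the centre of its underside
- dish: petri dish, 96 mm across, 15 mm high; bystander. Origin at the centre of its underside
There are look-alikes about, which are no part of the job. What is shaped like the spare_2 but green or yellow is not meant.

How it is judged:
By the outcome, as a careful person would: the job done as asked, in the order asked, and still so for the second after the job is handed in, with the robot touching nothing.
It also fails if it takes over 72 s, if anything falls off the work surface, if the arm or the gripper's body presses on something with over 40 N, if the wrist force passes 120 N, or if a joint passes its speed limit or range.

### The arm

A 7-joint arm with a two-finger parallel gripper is mounted at the origin on a cart in front of the work surface, level with it; the furniture and walls round the work are solid. World frame = base frame: x ahead of the robot, y to its left, z up, the work surface at z = 0. Lengths are in m, angles in rad, forces in N, time in s.
With the tool pointing down it reaches from about 0.425 to 0.925 m from the base axis. Payload 6.8 kg.
Tool frame: the origin (TCP) lies on the mounting face of the last link; the fingertips stand 173 mm ahead of it and the grasp point (between the pads) lies 155 mm ahead of it; z points along the fingers, y is the line along which they close (so a half turn about z gives the same grasp; the last joint's range is limited). The gripper opens to 85 mm and grips with 20 to 120 N. Pads are 22 mm wide; open, the fingers measure 114 mm over their backs; the gripper's body (76 mm by 85 mm) begins 54 mm behind the grasp point. The pads swing forward as they close: fully open they stand 13 mm farther back than shut.
Start: joints at [1.141, 0.477, 0.022, 1.555, -0.011, 1.109, -0.083], TCP at [0.213, -0.64, 0.405] pointing down, gripper open.
Joint ranges: [-2.96, 2.96], [-0.34, 2.1], [-1.41, 1.46], [0.24, 2.44], [-1.37, 4.51], [0.17, 1.92], [-2.96, 2.96]. Speed limits (rad/s): [2.39, 2.39, 3.14, 3.14, 3.14, 3.14, 3.14].

### API

Orientations are given as a unit quaternion [w, x, y, z].
In Python, from station import bot gives the robot as it stands. The module is installed in compiled form; this text tells all that it offers.
- The arm moves only by the shell command python3 -m pendant 'ROWS' [FORCE]. ROWS is JSON, a list of rows, each a list of 5 numbers: the finger opening in m, from 0 to 0.0854, then the shift along the tool's x, y, z in m, then the turn about the tool's z in degrees. In form: [[jaw, x, y, z, yaw], ...]. A call has 1 to 12 rows; each row shifts and turns the commanded pose from where the row before left it, along the tool's axes as they then stand; what a row does not reach is not made up. A row lasts 1/12 s, in which the tool goes at most 41.7 mm and 7.16 degrees, less where a joint would pass 70% of its speed; a pose out of reach is approached as far as the arm can. A call with a gripper value outside its range is refused whole. The fingers move at their own pace and stop on an object; FORCE is the grip in N (left out, the last holds). Time passes only in rows, so rows that do not move let the fingers close. It gives the time, the measured TCP pose, the force, the opening and the grip force at its end, in the units of the state.
- bot.get_obs(): the state, without advancing time (a new reading comes with each control period).
- bot.read_camera(name): name is "scene" or "top"; returns (picture, depth): 400x640x3 uint8, blue, green, red; 400x640 float32, m along the optical axis (not along the pixel's ray), 0 where there is no reading.
- bot.camera_model(name): a dict with "intrinsics" (3x3 intrinsics, pixels), "dist_coeffs" ([k1, k2, p1, p2, k3] as OpenCV has them; the pictures are not rectified), "R" (3x3) and "t" (3): a world point X has camera coordinates R X + t. Camera axes: x right, y down, z forward; pixel columns grow to the right and rows downward; lengths in m; the calibration is good to about 2 mm. A picture is of the moment at which its call begins. camera_model takes no time and is no camera call.
- bot.hand_in(): hands the job in; it is judged then, once.
Trained networks look in the newest picture that a camera, given by its name, has taken for a name from the list of things; names that differ only in an ending like _2 or _b are one class to them, and where a whole thing is asked for, a point or a joint stands for the part that bears it (a point fixed in the world has none). Each returns a list of dicts, best first, with "score" (0 to 1); they miss things now and then, are a little off and sometimes report something else, mostly with a low value. They report only what shows in the picture. A call takes as long as a camera call. They do not tell look-alikes from the thing itself.
- bot.boxes_of(name, camera): "at" ([column, row] in pixels, amid what is visible of it).
- bot.trace(name, camera): "mask" (400x640 bool, what is visible of it) and "at" ([column, row] in pixels, amid what is visible of it).
- bot.pinpoint(name, camera): "at" ([column, row] in pixels: a listed point, or the origin of a listed thing).
The state is a dict: "t": time; "q": joint angles; "joint_vel": joint speeds; "joint_torque": joint torques, N m; "eef_pos": TCP position; "tool_rot": TCP orientation; "contact_force": force on the tool from outside, world axes, zero at the start; "torque": the same for the moment, N m; "gripper_width": opening from 0.0 (shut) to 1.0 (fully open); "grasp_force": force on a finger pad.
Only numpy, scipy, OpenCV 4.12 (cv2) and the standard library are available. Lean on these libraries where they do the work, as an engineer would, in place of code of your own. Each camera call takes 0.05 s, during which the arm holds its last target. There are 200 camera calls.

## Working session

There is one attempt and no reset: what is moved stays moved. The work goes in short steps, Python scripts to look and compute and a shell command to move; the robot and the scene stay as the last step left them, time stands still between calls to the robot, and variables do not carry over. Pictures are saved under pics/ and viewed, at most 10 in all, crops included, and the job is handed in when it is done.

```bash
mkdir -p pics
cat > h.py <<'E'
import numpy as np, cv2, json
from station import bot
from scipy.spatial.transform import Rotation as Rn
def cam(n):
    m=bot.camera_model(n); return [np.array(m[k],float) for k in("intrinsics","dist_coeffs","R","t")]
def ray(n,p):
    K,d,R,t=cam(n); u=cv2.undistortPoints(np.array([[p]],float),K,d)[0,0]
    return -R.T@t, R.T@np.array([u[0],u[1],1.])
def atz(n,p,z):
    o,v=ray(n,p); return o+v*(z-o[2])/v[2]
def dep(n,p,D):
    o,v=ray(n,p); r,c=int(p[1]),int(p[0]); w=D[r-2:r+3,c-2:c+3]; w=w[w>0]
    return o+v*np.median(w) if len(w) else None
def tri(ps):
    A=np.zeros((3,3));b=np.zeros(3)
    for n,p in ps:
        o,v=ray(n,p); v/=np.linalg.norm(v); P=np.eye(3)-np.outer(v,v); A+=P;b+=P@o
    return np.linalg.solve(A,b)
def proj(n,X):
    K,d,R,t=cam(n); return cv2.projectPoints(np.array(X,float).reshape(-1,1,3),cv2.Rodrigues(R)[0],t,K,d)[0][:,0]
E
python3 - <<'E'
from h import *
np.set_printoptions(precision=4,suppress=True)
print(bot.get_obs())
for n in("scene","top"):
    P,D=bot.read_camera(n); cv2.imwrite(f"pics/{n}0.png",P); np.save(f"d_{n}.npy",D)
    m=cam(n); print(n,-m[2].T@m[3],m[2][2])
    for k in["pocket_1","flap_hinge","flap_grip","spare_1","spare_1_label","racked_1","rack","amber_jar","glass_beaker","dish","timer","felt_marker"]:
        for r in bot.pinpoint(k,n):
            X=dep(n,r["at"],D); print(n,k,np.round(r["at"],1),round(r["score"],2),X)
E
```

```text
{'t': 0.0, 'q': array([ 1.1409,  0.4778,  0.0223,  1.5564, -0.0115,  1.1093, -0.0831]), 'joint_vel': array([ 0.0006, -0.0014, -0.    ,  0.0004,  0.    , -0.0005, -0.0009]), 'joint_torque': array([  0.0007, -59.6453,   1.6079, -28.1204,   0.0124,   0.0093,
         0.    ]), 'eef_pos': array([ 0.2134, -0.6401,  0.4037]), 'tool_rot': array([-0.0009,  0.9871,  0.1602, -0.0002]), 'contact_force': array([-0.3455,  0.3258,  0.6574]), 'torque': array([ 0.0147, -0.0161, -0.0526]), 'grasp_force': 0.0, 'gripper_width': 0.9940905849945266}
scene [-0.4745 -0.5636  0.7738] [ 0.7433  0.4337 -0.5093]
scene pocket_1 [314.3 207.3] 0.9 [0.5468 0.0291 0.0649]
scene pocket_1 [276.9 194.3] 0.82 [0.5419 0.1572 0.0763]
scene pocket_1 [331.7 207.8] 0.7 [ 0.5561 -0.0238  0.0737]
scene pocket_1 [292.5 198.1] 0.69 [0.5441 0.1025 0.0771]
scene pocket_1 [264.5 190.8] 0.66 [0.5386 0.2008 0.0784]
scene flap_hinge [299.6 177.8] 0.72 [ 0.7994  0.2357 -0.0038]
scene flap_grip [302.2 138.8] 0.94 [0.8616 0.2592 0.1203]
scene flap_grip [331.3 205.5] 0.22 [ 0.5617 -0.0195  0.0773]
scene spare_1 [443.6 255.7] 0.89 [ 0.581
[... 1774 characters left out ...]
.6] 0.59 [0.5631 0.0593 0.121 ]
top racked_1 [268.9 188.8] 0.45 [0.5513 0.1786 0.1174]
top rack [287.5 186.7] 0.55 [0.5592 0.1176 0.1172]
top rack [285.6 182.1] 0.47 [0.5775 0.1262 0.0969]
top amber_jar [285.6 183.3] 0.72 [0.5732 0.1259 0.0983]
top amber_jar [386.8 187.1] 0.71 [ 0.571  -0.2188  0.0574]
top glass_beaker [384.1 212.2] 0.47 [ 0.4876 -0.2164  0.0143]
top glass_beaker [422.3 222.2] 0.28 [ 0.4523 -0.3421  0.0486]
top dish [207.6 197.6] 0.57 [0.5308 0.4098 0.0139]
top dish [304.8 183.3] 0.33 [0.5717 0.0611 0.1146]
top timer [223.8 224.7] 0.82 [0.4355 0.3491 0.0123]
top felt_marker [306.2 244.4] 0.58 [0.3704 0.0571 0.0091]
top felt_marker [421.9 214.9] 0.26 [ 0.4764 -0.3373  0.0628]
```

Run:
```python
import cv2,numpy as np
a=cv2.imread("pics/scene0.png")[120:310,240:500]; b=cv2.imread("pics/top0.png")[130:260,190:470]
a=cv2.resize(a,(800,585),interpolation=3); b=cv2.resize(b,(800,371),interpolation=3)
cv2.imwrite("pics/s1.png",a);cv2.imwrite("pics/t1.png",b)
```

```text
(no output)
```

View pics/s1.png

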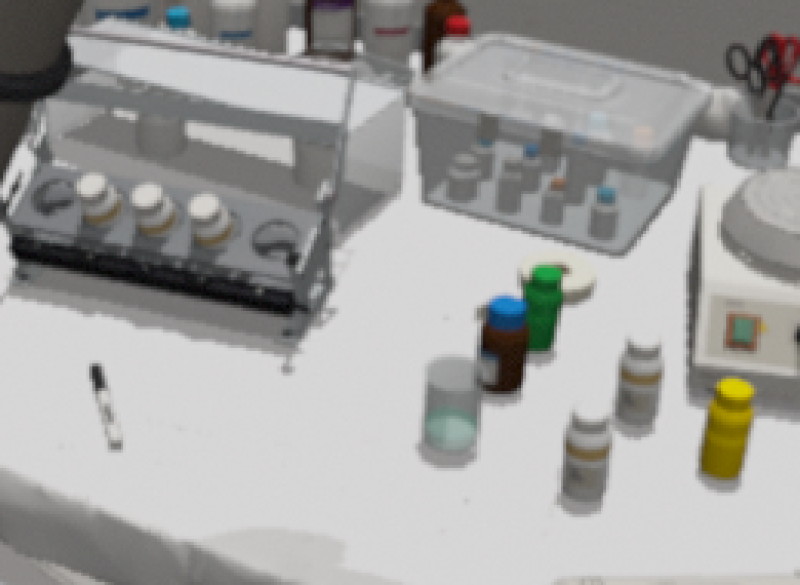

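View pics/t1.png

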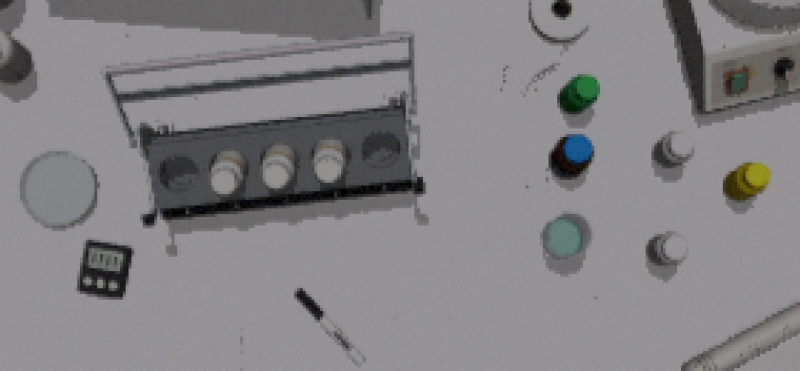

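Scene picture: rack with pockets 1 (332,208) and 5 (264,191) empty and three white bottles between. Candidates for the spares: white (444,256), white (429,281), green (413,230) and yellow (476,272). The two white ones fit the description; green and yellow are the look-alikes. Next: confirm in one crop and measure.

Run:
```python
from h import *
np.set_printoptions(precision=4,suppress=True)
a=cv2.imread("pics/scene0.png")
cv2.imwrite("pics/c1.png",np.hstack([cv2.resize(a[225:285,420:460],(400,600),interpolation=2),cv2.resize(a[225:285,410:450],(400,600),interpolation=2)]))
T={"p1":((331.7,207.8),(325.9,180.3)),"p5":((264.5,190.8),(251.9,190.4)),"hinge":((299.6,177.8),(282.5,175.6)),"grip":((302.2,138.8),(280,148.5)),
"sA":((443.6,255.7),(423.9,184.4)),"sB":((428.9,280.6),(419.5,217.9)),"labB":((430.4,274.8),(421.6,220.9)),"jar":((402.8,243.8),(386.8,187.1)),"bk":((386.6,260.3),(384.1,212.2)),"yel":((475.6,272.2),(447.6,196.3)),
"r1":((313.6,208.1),(304.9,177.6)),"r2":((295.5,201.1),(287.9,181.8)),"r3":((279.2,195.3),(272.6,186))}
for k,(s,t) in T.items(): 
    X=tri([("scene",s),("top",t)]); print(k,X,"res",proj("scene",X)[0]-s,proj("top",X)[0]-t)
# spare bodies from masks & depth
for n in("scene","top"):
    P,D=bot.read_camera(n)
    for r in bot.trace("spare_1",n):
        m=r["mask"]; ys,xs=np.nonzero(m); bgr=np.median(P[m],0)
        pts=np.array([ray(n,(x,y))[0]+ray(n,(x,y))[1]*D[y,x] for y,x in zip(ys,xs) if D[y,x]>0])
        ok=pts[(pts[:,2]>.01)&(pts[:,2]<.1)]
        top=ok[ok[:,2]>np.percentile(ok[:,2],95)-.006]
        print(n,np.round(r["at"]),round(r["score"],2),len(xs),bgr,"med",np.median(ok,0),"zmax",np.percentile(ok[:,2],98),"cap",top.mean(0))
    for k in("spare_1_label","spare_2_label"):
        print([(np.round(r["at"],1),round(r["score"],2)) for r in bot.pinpoint(k,n)])
```

```text
p1 [ 0.5918 -0.0073  0.0503] res [ 0.6504 -0.0601] [-0.4871  0.2854]
p5 [0.5603 0.2338 0.0593] res [-4.2333 -0.0753] [ 3.3039 -2.1013]
hinge [0.6027 0.1258 0.1125] res [-3.7151  0.1098] [ 2.9552 -1.7755]
grip [0.6616 0.1349 0.2184] res [ 0.3373 -0.0202] [-0.2886  0.1776]
sA [ 0.5896 -0.3591  0.0005] res [ 0.9726 -0.1803] [-0.7105  0.306 ]
sB [ 0.4719 -0.3498 -0.0066] res [-1.3345  0.2006] [ 0.9046 -0.3872]
labB [ 0.4605 -0.3519  0.0212] res [-2.1319  0.3209] [ 1.4502 -0.6089]
jar [ 0.5816 -0.2334  0.0013] res [-1.9711  0.2774] [ 1.4317 -0.6824]
bk [ 0.4907 -0.2227 -0.    ] res [-1.6099  0.1972] [ 1.1063 -0.5454]
yel [ 0.5504 -0.45    0.003 ] res [-1.7938  0.3345] [ 1.2875 -0.4773]
r1 [0.6061 0.0656 0.0202] res [ 0.1039 -0.0071] [-0.0782  0.0475]
r2 [0.5884 0.1225 0.0383] res [-0.4682  0.0206] [ 0.3549 -0.2217]
r3 [0.5713 0.1727 0.0539] res [-0.8373  0.0182] [ 0.6391 -0.4096]
scene [476. 260.] 0.98 445 [  0. 109. 126.] med [ 0.5453 -0.4481  0.0532] zmax 0.0838136575232007 cap [ 0.5566 -0.4465  0.0817]
scene [445. 245.] 0.8 437 [118. 121. 125.] med [ 0.5833 -0.3615  0.0509] zmax 0.08224187814540121 cap [ 0.5918 -0.3578  0.0801]
scene [413. 218.] 0.71 267 [37. 82. 20.] med [ 0.6499 -0.2501  0.0559] zmax 0.08286160255916179 cap [ 0.6568 -0.246   0.0807]Traceback (most recent call last):
  File "<stdin>", line 15, in <module>
  File "h.py", line 7, in ray
    K,d,R,t=cam(n); u=cv2.undistortPoints(np.array([[p]],float),K,d)[0,0]
            ~~~^^^
  File "h.py", line 5, in cam
    m=bot.camera_model(n); return [np.array(m[k],float) for k in("intrinsics","dist_coeffs","R","t")]
ValueError: time passes only in moves, steps and waits
```

View pics/c1.png

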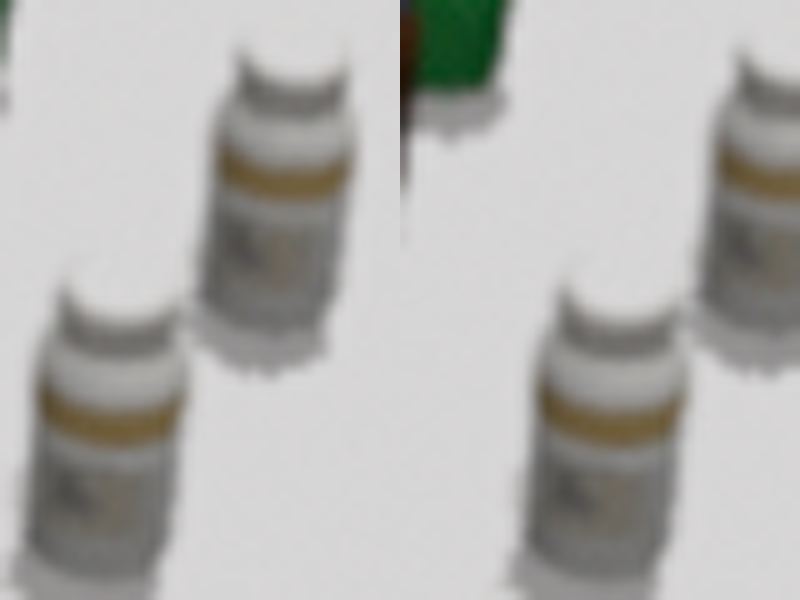

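```bash
sed -i 's/^def cam(n):/import functools\n@functools.lru_cache(None)\ndef cam(n):/' h.py
cat > m.py <<'E'
from h import *
np.set_printoptions(precision=4,suppress=True)
R={}
for n in("top","scene"):
    P,D=bot.read_camera(n)
    for k in["pocket_1","flap_hinge","flap_grip","spare_1_label","spare_1"]:
        R[n,k]=[(np.array(r["at"]),r["score"]) for r in bot.pinpoint(k,n)]
    o,_=ray(n,(0,0)); g=np.stack(np.meshgrid(np.arange(640),np.arange(400)),-1).reshape(-1,1,2).astype(float)
    K,d,Rm,t=cam(n); u=cv2.undistortPoints(g,K,d)[:,0]; C=np.c_[u,np.ones(len(u))]
    R[n,"X"]=((C*D.reshape(-1,1))@Rm+o).reshape(400,640,3); R[n,"P"]=P; R[n,"D"]=D
import pickle; pickle.dump(R,open("R.pkl","wb"))
for s,_ in R["top","pocket_1"]: print("pocket top@.052",atz("top",s,.052),_)
for s,_ in R["scene","pocket_1"]: print("pocket scene@.052",atz("scene",s,.052),_)
for n in("top","scene"):
  for s,_ in R[n,"spare_1"]: print("base",n,atz(n,s,0),s,_)
  for s,_ in R[n,"spare_1_label"]: print("lab",n,atz(n,s,.027),s,_)
  for s,_ in R[n,"flap_hinge"]+R[n,"flap_grip"]: print("flap",n,s,_)
for n in("top","scene"):
  X=R[n,"X"];P=R[n,"P"].astype(int); V=R[n,"D"]>0
  white=(P.max(2)-P.min(2)<30)
  for nm,b in dict(rack=(.5,.65,-.05,.3,.113,.135),sA=(.55,.63,-.4,-.32,.074,.095),sB=(.42,.51,-.39,-.31,.074,.095)).items():
    m=V&white&(X[...,0]>b[0])&(X[...,0]<b[1])&(X[...,1]>b[2])&(X[...,1]<b[3])&(X[...,2]>b[4])&(X[...,2]<b[5])
    c,l,st,ce=cv2.connectedComponentsWithStats(m.astype(np.uint8))
    for i in range(1,c):
        if st[i,4]>12: p=X[l==i]; print(n,nm,st[i,4],"mid",(p.min(0)+p.max(0))/2,"mean",p.mean(0),"zmax",p[:,2].max())
# unroll labels
out=[]
for c in((.588,-.3575),(.4705,-.3475)):
    az=np.radians(np.linspace(-100,100,201)); zz=np.linspace(.07,0,71)
    A,Z=np.meshgrid(az,zz); Q=np.stack([c[0]-.0195*np.cos(A),c[1]-.0195*np.sin(A),Z],-1)
    uv=proj("scene",Q).reshape(71,201,2).astype(np.float32)
    out.append(cv2.resize(cv2.remap(R["scene","P"],uv[...,0],uv[...,1],2),(800,284)))
cv2.imwrite("pics/unroll.png",np.vstack(out))
E
python3 m.py
```

```text
pocket top@.052 [0.5743 0.1738 0.052 ] 0.96
pocket top@.052 [0.5663 0.247  0.052 ] 0.91
pocket top@.052 [ 0.5998 -0.0016  0.052 ] 0.78
pocket top@.052 [0.5676 0.1266 0.052 ] 0.75
pocket top@.052 [0.596  0.0493 0.052 ] 0.69
pocket top@.052 [ 0.5866 -0.3564  0.052 ] 0.18
pocket scene@.052 [0.5698 0.0427 0.052 ] 0.85
pocket scene@.052 [0.5695 0.1805 0.052 ] 0.81
pocket scene@.052 [0.5627 0.2314 0.052 ] 0.78
pocket scene@.052 [ 0.5961 -0.0072  0.052 ] 0.73
pocket scene@.052 [0.5947 0.1257 0.052 ] 0.58
pocket scene@.052 [ 0.5391 -0.3746  0.052 ] 0.26
base top [ 0.5606 -0.4529  0.    ] [449.4 193.1] 0.68
base top [ 0.6369 -0.2437  0.    ] [391.  171.3] 0.68
base top [ 0.4777 -0.3517  0.    ] [421.4 215.8] 0.67
base top [ 0.5876 -0.3596  0.    ] [423.3 185.3] 0.55
lab top [ 0.4504 -0.3533  0.027 ] [423.9 223.1] 0.59
flap top [282.6 174.6] 0.94
flap top [281.6 146.4] 0.73
base scene [ 0.6794 -0.2335  0.    ] [412.5 227.8] 0.88
base scene [ 0.4661 -0.3531  0.    ] [428.4 280.5] 0.87
base scene [ 0.56   -0.4473  0.    ] [473.5 271.1] 0.87
base scene [ 0.584 -0.349  0.   ] [440.4 255.7] 0.55
la
[... 770 characters left out ...]
813] zmax 0.08796854788521657
scene rack 44 mid [0.5799 0.2801 0.1242] mean [0.5827 0.2772 0.1254] zmax 0.13486886857405023
scene rack 75 mid [0.5397 0.1775 0.1221] mean [0.5351 0.1755 0.1218] zmax 0.1309126802307874
scene rack 42 mid [ 0.6235 -0.0346  0.1243] mean [ 0.6232 -0.0351  0.1258] zmax 0.13364439497183933
scene rack 76 mid [0.5438 0.1176 0.1217] mean [0.5435 0.1165 0.1214] zmax 0.13020575239601007
scene rack 77 mid [0.5555 0.0577 0.1213] mean [0.5512 0.0563 0.1222] zmax 0.12893541377511586
scene sA 76 mid [ 0.5924 -0.3571  0.0792] mean [ 0.5915 -0.3583  0.0798] zmax 0.08436675645819292
scene sB 93 mid [ 0.472  -0.3487  0.0802] mean [ 0.4696 -0.3493  0.0809] zmax 0.08636866285994582
```

View pics/unroll.png

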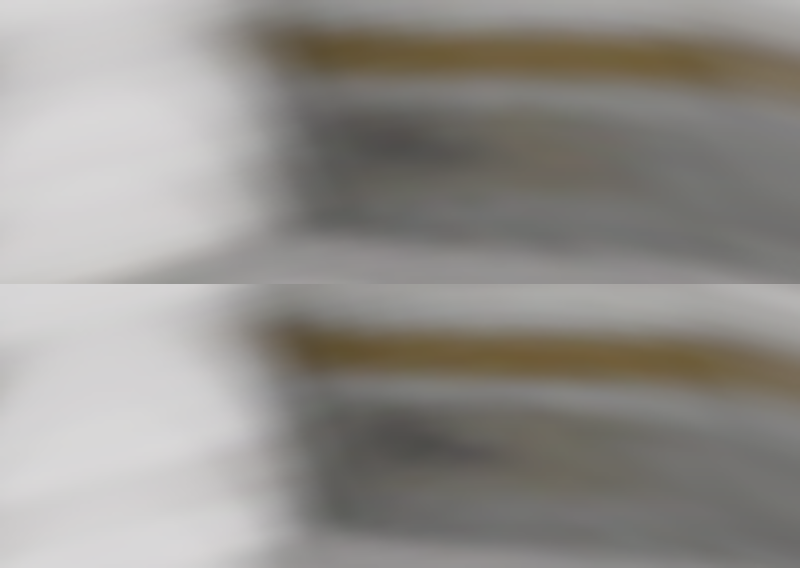

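Crop confirms both white bottles: gold band, grey label with dark print patch on its left and tan on its right; A=(444,250), B=(429,274). The unrolling is off-centre, so I calibrate on the silhouettes.

```bash
cat > lab.py <<'E'
from h import *
import sys,pickle
# image-space fit: axis and limbs of a vertical bottle in scene picture, label chroma/darkness profile in units of radius
def prof(P,c,z0=0.,r=.0195):
    K,d,Rm,t=cam("scene"); o=-Rm.T@t; v=np.array([c[0]-o[0],c[1]-o[1]]); v/=np.linalg.norm(v); n=np.array([v[1],-v[0]]) # n: image right
    zs=np.linspace(.015,.040,11)+z0; s=np.linspace(-1.8,1.8,181)
    Q=np.array([[[c[0]-v[0]*r*.8+n[0]*r*a,c[1]-v[1]*r*.8+n[1]*r*a,z] for a in s] for z in zs])
    uv=proj("scene",Q).reshape(len(zs),len(s),2).astype(np.float32)
    I=cv2.remap(P,uv[...,0],uv[...,1],cv2.INTER_CUBIC).astype(float)
    return s,I,np.degrees(np.arctan2(-v[1],v[0])) 
if __name__=="__main__":
    R=pickle.load(open("R.pkl","rb")); P=R["scene","P"]
    for c in((.5915,-.357),(.4705,-.349)):
        s,I,_=prof(P,c); print(c,"camera az from -x toward -y:",-_)
        g=I.mean(2)
        for i in range(0,11,2): print(np.round(g[i,::6]).astype(int))
        print("s  ",s[::6]); print("r-b",np.round((I[...,2]-I[...,0])[3:9].mean(0)[::6],1))
E
python3 lab.py
```

```text
(0.5915, -0.357) camera az from -x toward -y: 10.967276889963982
[214 214 213 214 214 214 211 206 190 154 116  96  97 102 104 107 106 113
 114 114 116 115 113 118 145 187 210 215 214 214 214]
[214 214 213 213 214 212 212 209 189 150 110  94  93  95  97  99 102 103
 104 104 108 110 111 111 129 174 210 214 214 214 214]
[214 214 214 214 214 214 213 209 187 146 106  89  87  85  85  86  91  97
 100 102 103 105 112 113 131 174 210 215 215 215 214]
[214 214 214 214 213 214 214 209 191 151 111  89  81  78  80  89  93  99
 101 102 104 107 114 116 135 175 206 215 215 214 213]
[214 214 214 214 214 214 215 211 193 155 110  89  84  87  92  97 102 102
 104 105 108 111 114 119 140 179 207 215 214 214 214]
[214 214 214 214 213 214 215 212 191 147 109 103 104 108 112 117 122 123
 118 120 119 122 121 122 143 184 211 214 213 214 214]
s   [-1.8  -1.68 -1.56 -1.44 -1.32 -1.2  -1.08 -0.96 -0.84 -0.72 -0.6  -0.48
 -0.36 -0.24 -0.12  0.    0.12  0.24  0.36  0.48  0.6   0.72  0.84  0.96
  1.08  1.2   1.32  1.44  1.56  1.68  1.8 ]
r-b [ 0.8  0.3  0.5  0.8  1.3  1.2  1.   1.3  1.7  2.2  2.5  3.   5.2  5.2
  5.
[... 566 characters left out ...]
 128  98  86  79  78  84  97 101 101
 104 103 106 112 113 118 155 196 213 215 214 213 213]
[214 214 214 214 214 215 214 208 181 127  96  91  87  91  98 102 104 104
 104 104 105 109 114 118 152 195 213 215 214 214 213]
[214 213 214 214 214 214 215 210 181 124 103 106 112 119 122 123 122 124
 128 128 125 122 120 129 167 206 215 214 213 214 214]
s   [-1.8  -1.68 -1.56 -1.44 -1.32 -1.2  -1.08 -0.96 -0.84 -0.72 -0.6  -0.48
 -0.36 -0.24 -0.12  0.    0.12  0.24  0.36  0.48  0.6   0.72  0.84  0.96
  1.08  1.2   1.32  1.44  1.56  1.68  1.8 ]
r-b [ 0.7  0.5  0.7  0.8  0.5  1.   1.   1.8  2.5  3.7  4.3  5.2  4.7  5.
  5.7  7.2  9.7 13.3 13.7 11.5  8.8  5.3  3.2  1.8  1.3  0.7  0.5  0.3
  0.7  0.7  0.7]
```

```bash
cat > go.py <<'E'
# usage: go.py x y z ang : deltas in current tool axes (m), yaw deg to apply
import sys; from h import *
def st():
    s=bot.get_obs(); w,x,y,z=s["tool_rot"]; return s,Rn.from_quat([x,y,z,w]).as_matrix()
if __name__=="__main__":
    s,M=st(); a=[float(v) for v in sys.argv[1:]]; cur=np.degrees(np.arctan2(M[1,0],M[0,0]))
    print("t",s["t"],"pos",np.round(s["eef_pos"],4),"ang",round(cur,2),"tilt",np.round(M[:2,2],4),"F",np.round(s["contact_force"],1),"w",round(s["gripper_width"],3),"g",s["grasp_force"],"q7",round(s["q"][6],2))
    if len(a)>=3: print("tool d",np.round(M.T@(np.array(a[:3])-s["eef_pos"]),4), "yaw",round((cur-a[3]+90)%180-90,1) if len(a)>3 else "")
E
python3 -m pendant '[[0.0854,0,0,0,4.2],[0.0854,0,0,0,4.2]]' 25; python3 go.py .4705 -.3485 .300 10
```

```text
t: 2.17
eef_pos: [0.2134, -0.6404, 0.4047]
tool_rot: [-0.0, 0.996, 0.086, 0.0]
contact_force: [0.0, 0.2, 0.9]
gripper_width: 0.999
grasp_force: 0.0
t 2.1667 pos [ 0.2134 -0.6404  0.4047] ang 9.84 tilt [0.0002 0.    ] F [0.  0.2 0.9] w 0.999 g 0.0 q7 -0.22
tool d [ 0.3032 -0.2436  0.1048] yaw -0.2
```

```bash
python3 -m pendant '[[0.062,0.0303,-0.0244,0,0],[0.062,0.0303,-0.0244,0,0],[0.062,0.0303,-0.0244,0,0],[0.062,0.0303,-0.0244,0,0],[0.062,0.0303,-0.0244,0,0],[0.062,0.0303,-0.0244,0,0],[0.062,0.0303,-0.0244,0,0],[0.062,0.0303,-0.0244,0,0],[0.062,0.0303,-0.0244,0,0],[0.062,0.0303,-0.0244,0,0],[0.062,0,0,0.035,0],[0.062,0,0,0.035,0]]'; python3 -m pendant '[[0.062,0,0,0.035,0],[0.062,0,0,0,0]]'; python3 go.py .4705 -.3485 .207 10
python3 - <<'E'
from h import *
P,D=bot.read_camera("scene"); Q,_=bot.read_camera("top")
cv2.imwrite("pics/g1.png",np.vstack([cv2.resize(P[225:285,400:480],(400,300)),cv2.resize(Q[190:235,390:450],(400,300))]))
E
```

```text
t: 3.17
eef_pos: [0.4726, -0.3448, 0.3363]
tool_rot: [0.001, 0.996, 0.09, 0.003]
contact_force: [-0.5, -1.0, -1.0]
gripper_width: 0.727
grasp_force: 0.0
t: 3.33
eef_pos: [0.4672, -0.3455, 0.2935]
tool_rot: [-0.003, 0.996, 0.088, -0.004]
contact_force: [-0.5, 1.0, -0.7]
gripper_width: 0.728
grasp_force: 0.0
t 3.3333 pos [ 0.4672 -0.3455  0.2935] ang 10.09 tilt [-0.0095  0.0058] F [-0.5  1.  -0.7] w 0.728 g 0.0 q7 -0.91
tool d [0.0035 0.0041 0.0865] yaw 0.1
```

View pics/g1.png

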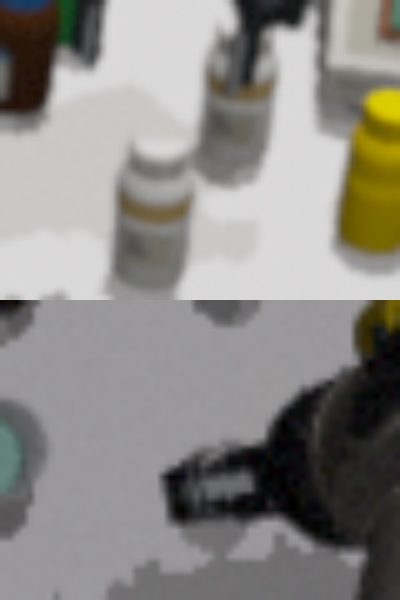

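Scene crop (bottle B at about (429,273)) shows the fingers still behind/above it with nothing in the way; top crop shows the hand over it at about (420,217).

```bash
python3 -m pendant '[[0.062,0,0,0.031,0],[0.062,0,0,0.031,0],[0.062,0,0,0.031,0],[0.062,0,0,0,0],[0.062,0,0,0,0]]'; python3 go.py .4705 -.3485 .207 10;  python3 -m pendant '[[0.02,0,0,0,0],[0.02,0,0,0,0],[0.02,0,0,0,0],[0.02,0,0,0,0],[0.02,0,0,0,0],[0.02,0,0,0,0]]' 30
```

```text
t: 3.85
eef_pos: [0.4698, -0.3478, 0.208]
tool_rot: [0.0, 0.996, 0.087, 0.0]
contact_force: [0.5, -0.2, 0.1]
gripper_width: 0.727
grasp_force: 0.0
t 3.85 pos [ 0.4698 -0.3478  0.208 ] ang 10.01 tilt [ 0.0002 -0.0002] F [ 0.5 -0.2  0.1] w 0.727 g 0.0 q7 -0.93
tool d [0.0006 0.0008 0.001 ] yaw 0.0
t: 4.35
eef_pos: [0.4706, -0.3482, 0.2099]
tool_rot: [0.002, 0.996, 0.087, 0.002]
contact_force: [-0.9, -0.2, 6.4]
gripper_width: 0.427
grasp_force: 29.4
```

```bash
cat > labm.py <<'E'
from lab import *; from go import st
s,M=st(); e=s["eef_pos"]; ang=np.degrees(np.arctan2(M[1,0],M[0,0])); h=float(sys.argv[1]) # TCP height above bottle underside
P,D=bot.read_camera("scene"); pp=[r for k in("spare_1_label",) for r in bot.pinpoint(k,"scene")]; bb=bot.pinpoint("spare_1","scene")
z0=e[2]-h
ss,I,a=prof(P,e[:2],z0)
g=I.mean(2)[2:9].mean(0); tan=(I[...,2]-I[...,0])[2:9].mean(0)
print("ang",round(ang,1),"pos",np.round(e,3),"camaz",round(-a,1)); print("s",np.round(ss[::8],2)); print("g",np.round(g[::8]).astype(int)); print("t",np.round(tan[::8],1))
print("axis label-height px",proj("scene",[[*e[:2],z0+.027]])[0],"1R px",.0195*cam("scene")[0][0,0]/np.linalg.norm(e-[-.4745,-.5636,.7738]))
for r in pp[:3]: print("lab",np.round(r["at"],1),round(r["score"],2))
E
python3 -m pendant '[[0.02,0,0,-0.03,0],[0.02,0,0,-0.04,0],[0.02,0,0,-0.04,0],[0.02,0,0,-0.01,0],[0.02,0,0,0,0],[0.02,0,0,0,0],[0.02,0,0,0,0]]';python3 labm.py .209
python3 -m pendant '[[0.02,0,0,0,7],[0.02,0,0,0,7],[0.02,0,0,0,0]]' >/dev/null;python3 labm.py .209
python3 -m pendant '[[0.02,0,0,0,-7],[0.02,0,0,0,-7],[0.02,0,0,0,-7],[0.02,0,0,0,-7],[0.02,0,0,0,0]]' >/dev/null;python3 labm.py .209; cp pics/scene0.png /dev/null
```

```text
t: 4.93
eef_pos: [0.4688, -0.347, 0.3262]
tool_rot: [-0.0, 0.996, 0.087, -0.0]
contact_force: [0.1, 0.5, -1.7]
gripper_width: 0.428
grasp_force: 30.5
ang 10.0 pos [ 0.469 -0.347  0.326] camaz 12.9
s [-1.8  -1.64 -1.48 -1.32 -1.16 -1.   -0.84 -0.68 -0.52 -0.36 -0.2  -0.04
  0.12  0.28  0.44  0.6   0.76  0.92  1.08  1.24  1.4   1.56  1.72]
g [119 175 213 218 218 213 161 100  93  87  91  97 103 106 107 110 116 117
 122 130 134 137 142]
t [ 0.6  1.7  0.7  0.6  0.7  0.9  1.   2.   5.7  5.3  6.1  7.4  9.9 14.1
 11.   8.   3.6  2.3  4.7  7.   5.9  4.7  4.7]
axis label-height px [433.55018434 232.6443353 ] 1R px 8.566857809197025
lab [437.3 235.1] 0.64
ang -4.2 pos [ 0.469 -0.347  0.326] camaz 12.9
s [-1.8  -1.64 -1.48 -1.32 -1.16 -1.   -0.84 -0.68 -0.52 -0.36 -0.2  -0.04
  0.12  0.28  0.44  0.6   0.76  0.92  1.08  1.24  1.4   1.56  1.72]
g [125 178 213 218 218 216 179  99  79  87  97 103 107 109 113 121 121 117
 118 129 135 138 142]
t [ 0.4  1.   0.7  0.7  0.9  0.7  1.1  2.9  5.9  6.   8.1 11.6 13.   9.9
  7.6  3.1  1.9  2.3  3.9  6.4  6.6  5.6  5.3]
axis label-height px [433.59947098 232.81020571] 1R px 8.562151531353182
lab [432.6 237.6] 0.68
ang 24.4 pos [ 0.469 -0.347  0.326] camaz 12.9
s [-1.8  -1.64 -1.48 -1.32 -1.16 -1.   -0.84 -0.68 -0.52 -0.36 -0.2  -0.04
  0.12  0.28  0.44  0.6   0.76  0.92  1.08  1.24  1.4   1.56  1.72]
g [125 183 216 218 218 207 140  99 107 104  91  91  98 102 104 106 107 113
 124 131 134 138 142]
t [ 0.3  1.4  0.9  0.7  0.9  0.6  1.6  2.3  3.1  4.   5.7  5.4  7.6  9.7
 14.1 13.3  7.7  4.1  5.4  6.1  5.7  4.7  4.6]
axis label-height px [433.78831914 232.54942886] 1R px 8.56597221528678
lab [439.1 235.8] 0.88
lab [387.5 259.9] 0.19
```

```bash
cat > snap.py <<'E'
from h import *; import sys
P,D=bot.read_camera("scene"); cv2.imwrite(sys.argv[1],P)
E
python3 -m pendant '[[0.02,0,0,0,-7],[0.02,0,0,0,-7],[0.02,0,0,0,-7],[0.02,0,0,0,0],[0.02,0,0,0,0]]' >/dev/null;python3 labm.py .209|grep -E "ang|lab"; python3 snap.py a.png
python3 -m pendant '[[0.02,0,0,0,7],[0.02,0,0,0,7],[0.02,0,0,0,7],[0.02,0,0,0,7],[0.02,0,0,0,7],[0.02,0,0,0,0],[0.02,0,0,0,0]]' >/dev/null;python3 labm.py .209|grep -E "ang|lab"; python3 snap.py b.png
python3 -m pendant '[[0.02,0,0,0,7],[0.02,0,0,0,7],[0.02,0,0,0,7],[0.02,0,0,0,7],[0.02,0,0,0,0],[0.02,0,0,0,0]]' >/dev/null;python3 labm.py .209|grep -E "ang|lab"; python3 snap.py c.png
python3 - <<'E'
import cv2,numpy as np
f=lambda p:cv2.resize(np.clip((cv2.imread(p)[215:250,422:448].astype(float)-50)*2.2,0,255).astype(np.uint8),(266,358),interpolation=cv2.INTER_CUBIC)
cv2.imwrite("pics/abc.png",np.hstack([f(p) for p in("a.png","b.png","c.png")]))
E
```

```text
ang 44.8 pos [ 0.469 -0.347  0.327] camaz 12.9
axis label-height px [433.77228174 232.44251587] 1R px 8.565618502593512
lab [437.7 236.1] 0.97
lab [274.4 195.4] 0.49
ang 10.2 pos [ 0.47  -0.347  0.327] camaz 12.9
axis label-height px [433.68412318 232.32760765] 1R px 8.563770141178141
lab [435.3 238.1] 0.93
lab [278.5 194. ] 0.7
ang -17.7 pos [ 0.469 -0.347  0.327] camaz 12.9
axis label-height px [433.74750374 232.37777112] 1R px 8.564892761250857
lab [432.5 237. ] 0.9
```

View pics/abc.png

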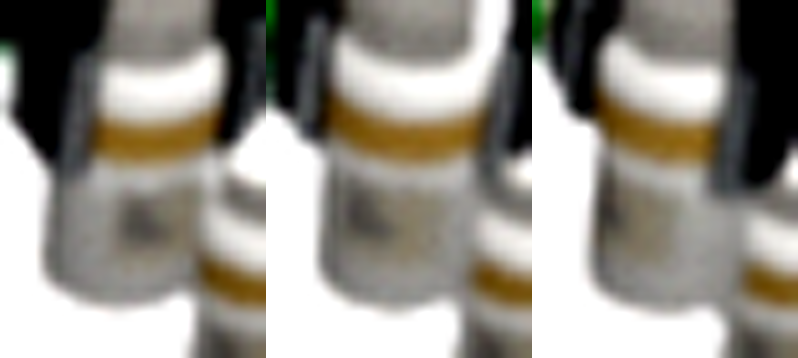

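The patch (dark left, tan right) spans about -48°..+30° round the camera direction at tool angle 10°, so the label lies practically along the tool's x axis. Now carry to pocket 1.

```bash
python3 -m pendant '[[0.02,0,0,-0.015,-6.9],[0.02,0,0,-0.015,-6.9],[0.02,0,0,-0.015,-6.9],[0.02,0,0,-0.015,-6.9],[0.02,0,0,0,0]]' 20; python3 go.py .582 .0025 .380 9.8
```

```text
t: 8.57
eef_pos: [0.47, -0.348, 0.3898]
tool_rot: [0.002, 0.996, 0.087, 0.002]
contact_force: [1.0, 0.2, -0.3]
gripper_width: 0.426
grasp_force: 30.5
t 8.5667 pos [ 0.47   -0.348   0.3898] ang 9.93 tilt [ 0.0047 -0.0027] F [ 1.   0.2 -0.3] w 0.426 g 30.52286545978859 q7 -0.9
tool d [ 0.1708 -0.326   0.0093] yaw 0.1
```

```bash
python3 -m pendant '[[0.02,0.0171,-0.0326,0,0],[0.02,0.0171,-0.0326,0,0],[0.02,0.0171,-0.0326,0,0],[0.02,0.0171,-0.0326,0,0],[0.02,0.0171,-0.0326,0,0],[0.02,0.0171,-0.0326,0,0],[0.02,0.0171,-0.0326,0,0],[0.02,0.0171,-0.0326,0,0],[0.02,0.0171,-0.0326,0,0],[0.02,0.0171,-0.0326,0,0],[0.02,0,0,0,0],[0.02,0,0,0,0]]' 20; python3 -m pendant '[[0.02,0,0,0.03,0],[0.02,0,0,0.03,0],[0.02,0,0,0,0],[0.02,0,0,0,0]]'; python3 go.py .582 .0025 .308 9.8
python3 - <<'E'
from h import *
P,D=bot.read_camera("scene"); Q,_=bot.read_camera("top")
cv2.imwrite("pics/g2.png",np.vstack([cv2.resize(P[165:235,280:380],(429,300)),cv2.resize(Q[150:210,280:366],(429,300))]))
E
```

```text
t: 9.57
eef_pos: [0.5835, 0.0057, 0.3857]
tool_rot: [-0.001, 0.996, 0.085, -0.0]
contact_force: [0.3, -0.5, -1.3]
gripper_width: 0.424
grasp_force: 30.5
t: 9.9
eef_pos: [0.5824, 0.0011, 0.3252]
tool_rot: [0.0, 0.997, 0.082, -0.002]
contact_force: [0.2, -0.4, 0.0]
gripper_width: 0.427
grasp_force: 30.4
t 9.9 pos [0.5824 0.0011 0.3252] ang 9.46 tilt [-0.0045 -0.0009] F [ 0.2 -0.4  0. ] w 0.427 g 30.444511977257207 q7 -1.62
tool d [-0.0001 -0.0014  0.0172] yaw -0.3
```

View pics/g2.png

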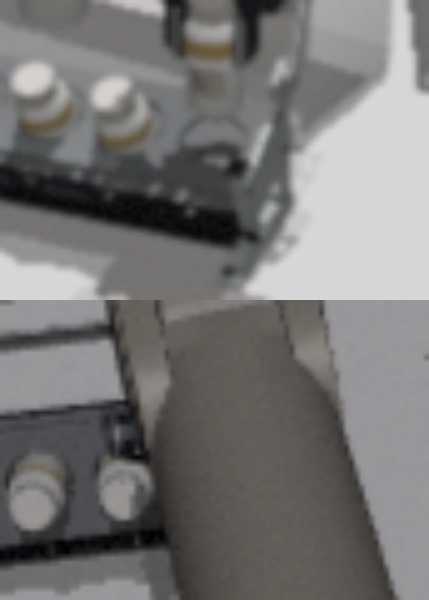

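Run:
```python
from h import *
a=proj("scene",[[.5824,.0015,.117],[.5783,.0019,.0892]]); print(a,(a-[280,165])*4.286)
P,D=bot.read_camera("scene"); c=P[185:212,315:345]
g=c.mean(2).astype(int); print(g[8:22:1])
```

```text
[[328.41912208 188.83956039]
 [327.5752384  197.69340442]] [[207.52435722 102.17635581]
 [203.9074718  140.12393134]]
[[108 118 116 111 117 118 119 116 107  95  92  97 102 112 111 100 104 112
  105  96 100 115 120 120 125 127 133 136 109  83]
 [109 120 114 111 117 118 118 110  97  89 102 113 119 122 122 118 119 122
  119 113 101 103 114 123 128 142 163 167 121  86]
 [113 113 105 113 119 119 114 100  95 106 117 121 122 122 123 122 121 122
  121 119 112 104 107 120 132 156 175 170 117  84]
 [114 110 105 114 119 116 108  95 106 116 121 121 121 121 120 121 122 121
  123 122 120 113 110 122 138 167 183 149  98  86]
 [114 113 115 117 119 118 106  96 112 121 120 120 119 118 114 112 111 113
  114 119 119 118 117 125 145 171 176 128  88  87]
 [114 116 117 119 119 114  95  87 102 110 109 109 106 101  92  82  78  82
   89  98 106 112 116 129 154 170 152 104  84  86]
 [117 119 118 113 111 107  80  68  74  75  78  75  73  68  61  56  54  55
   60  65  79 100 118 139 167 179 134  92  86  87]
 [116 117 114 100  92  91  73  62  64  61  60  58  56  59  62  64  65  65
   58  55  71  99 121 149 175 172 121  89  87  84]
 [108 114 100  78  69  73  67  66  64  61  57  58  68  80  85  88  89  84
   69  54  67  90 112 157 181 149 100  86  89  87]
 [ 92 101  82  65  61  63  64  63  60  60  58  63  80  99 105 107 112 106
   79  45  42  55  89 150 176 130  88  86  88  89]
 [ 79  92  73  63  62  64  63  63  64  60  60  61  69  76  80  90 105  97
   63  31  25  33  72 127 151 111  88  88  89  88]
 [ 71  69  67  63  65  64  62  62  63  62  63  65  63  64  64  68  73  61
   38  27  25  40  84 117 115  94  86  88  87  85]
 [ 63  65  63  66  63  65  64  64  63  64  62  65  65  63  64  64  61  49
   40  37  36  61 100 118  98  89  86  88  86  90]
 [ 62  63  63  63  63  65  63  64  63  64  66  63  64  64  64  65  61  60
   62  64  63  83 108 108  93  88  89  89  88  94]]
```

```bash
python3 go.py .582 .0025 .311 9.8; python3 -m pendant '[[0.02,0,0,0.009,0],[0.02,0,0,0,0],[0.02,0,0,0,0]]'; python3 -m pendant '[[0.02,0,0,0.004,0],[0.02,0,0,0,0]]'; python3 -m pendant '[[0.02,0,0,0.003,0],[0.02,0,0,0,0]]';python3 go.py .582 .0025 .308 9.8
```

```text
t 10.05 pos [0.584  0.0021 0.3284] ang 9.54 tilt [ 0.0026 -0.    ] F [-0.1 -0.2 -0.8] w 0.427 g 30.45306443644222 q7 -1.62
tool d [-0.002  -0.0007  0.0174] yaw -0.3
t: 10.3
eef_pos: [0.5832, 0.0027, 0.3178]
tool_rot: [0.0, 0.996, 0.084, -0.0]
contact_force: [-0.3, 0.5, -1.5]
gripper_width: 0.428
grasp_force: 30.4
t: 10.47
eef_pos: [0.5832, 0.0028, 0.3133]
tool_rot: [0.0, 0.996, 0.084, -0.0]
contact_force: [0.2, 0.9, -2.1]
gripper_width: 0.425
grasp_force: 30.5
t: 10.63
eef_pos: [0.5832, 0.0027, 0.3102]
tool_rot: [-0.0, 0.996, 0.084, -0.0]
contact_force: [-0.1, 0.6, -0.6]
gripper_width: 0.427
grasp_force: 30.5
t 10.6333 pos [0.5832 0.0027 0.3102] ang 9.64 tilt [-0.0007 -0.    ] F [-0.1  0.6 -0.6] w 0.427 g 30.450777659425512 q7 -1.62
tool d [-0.0012  0.      0.0022] yaw -0.2
```

```bash
for i in 1; do python3 -m pendant '[[0.02,0,0,0.002,0],[0.02,0,0,0,0]]'|sed -n '2p;4p'; python3 -m pendant '[[0.02,0,0,0.002,0],[0.02,0,0,0,0]]'|sed -n '2p;4p'; python3 -m pendant '[[0.02,0,0,0.002,0],[0.02,0,0,0,0]]'|sed -n '2p;4p'; done
```

```text
eef_pos: [0.5834, 0.0028, 0.3089]
contact_force: [-0.5, -1.0, 3.2]
eef_pos: [0.5836, 0.0027, 0.3083]
contact_force: [-4.8, -1.1, 13.0]
eef_pos: [0.5837, 0.0019, 0.3076]
contact_force: [-8.1, -2.2, 22.1]
```

```bash
for i in 1; do python3 -m pendant '[[0.02,-0.002,0,0,0],[0.02,0,0,0,0]]'|sed -n '2p;4p'; python3 -m pendant '[[0.02,-0.002,0,0,0],[0.02,0,0,0,0]]'|sed -n '2p;4p'; python3 -m pendant '[[0.02,-0.002,0,0,0],[0.02,0,0,0,0]]'|sed -n '2p;4p'; python3 -m pendant '[[0.02,-0.0015,0,0,0],[0.02,0,0,0,0]]'|sed -n '2p;4p'; done; python3 go.py
```

```text
eef_pos: [0.5824, 0.0017, 0.3074]
contact_force: [-3.1, -2.3, 16.7]
eef_pos: [0.5796, 0.0019, 0.3054]
contact_force: [-0.7, 0.3, -1.0]
eef_pos: [0.577, 0.0017, 0.3042]
contact_force: [-0.3, -0.0, -1.4]
eef_pos: [0.5756, 0.0015, 0.3043]
contact_force: [-0.3, -0.1, -0.5]
t 11.8 pos [0.5756 0.0015 0.3043] ang 9.64 tilt [-0.001  -0.0001] F [-0.3 -0.1 -0.5] w 0.423 g 24.852796769700944 q7 -1.63
```

```bash
for i in 1; do python3 -m pendant '[[0.02,0.003,0,0.004,0],[0.02,0,0,0.003,0],[0.02,0,0,0,0]]'|sed -n '2p;4p'; python3 -m pendant '[[0.02,0,0,0.004,0],[0.02,0,0,0,0]]'|sed -n '2p;4p'; python3 -m pendant '[[0.02,0,0,0.003,0],[0.02,0,0,0,0]]'|sed -n '2p;4p'; python3 -m pendant '[[0.02,0,0,0.002,0],[0.02,0,0,0,0]]'|sed -n '2p;4p'; done; python3 go.py
```

```text
eef_pos: [0.5788, 0.002, 0.2967]
contact_force: [0.6, 0.2, -0.5]
eef_pos: [0.5787, 0.002, 0.2929]
contact_force: [-0.2, -0.4, -1.1]
eef_pos: [0.5787, 0.002, 0.2901]
contact_force: [-0.2, -0.4, -0.3]
eef_pos: [0.5788, 0.0019, 0.2884]
contact_force: [-0.3, 0.5, -0.3]
t 12.55 pos [0.5788 0.0019 0.2884] ang 9.64 tilt [-0.0003 -0.0001] F [-0.3  0.5 -0.3] w 0.426 g 24.828985661733896 q7 -1.63
```

```bash
for i in 1; do python3 -m pendant '[[0.02,0,0,0.002,0],[0.02,0,0,0,0]]'|sed -n '2p;4p'; python3 -m pendant '[[0.02,0,0,0.002,0],[0.02,0,0,0,0]]'|sed -n '2p;4p'; python3 -m pendant '[[0.02,0,0,0.002,0],[0.02,0,0,0,0]]'|sed -n '2p;4p'; python3 -m pendant '[[0.02,0,0,0.002,0],[0.02,0,0,0,0]]'|sed -n '2p;4p'; done; python3 go.py
```

```text
eef_pos: [0.5788, 0.0019, 0.2864]
contact_force: [-0.5, 0.1, -1.2]
eef_pos: [0.5788, 0.002, 0.2844]
contact_force: [-0.1, -0.2, -0.2]
eef_pos: [0.5788, 0.002, 0.2824]
contact_force: [-0.2, -0.1, -0.7]
eef_pos: [0.5788, 0.002, 0.2803]
contact_force: [0.0, 0.3, -1.6]
t 13.2167 pos [0.5788 0.002  0.2803] ang 9.64 tilt [-0.0005 -0.    ] F [ 0.   0.3 -1.6] w 0.422 g 24.82908446690999 q7 -1.64
```

```bash
for i in 1; do python3 -m pendant '[[0.02,-0.003,0,0.001,0],[0.02,-0.002,0,0,0],[0.02,0,0,0,0]]'|sed -n '2p;4p'; python3 -m pendant '[[0.02,-0.002,0,0.001,0],[0.02,-0.002,0,0,0],[0.02,0,0,0,0]]'|sed -n '2p;4p'; python3 -m pendant '[[0.02,-0.002,0,0.001,0],[0.02,-0.002,0,0,0],[0.02,0,0,0,0]]'|sed -n '2p;4p';  done; python3 go.py
```

```text
eef_pos: [0.5748, 0.0013, 0.2806]
contact_force: [4.2, 0.0, 0.3]
eef_pos: [0.5713, 0.0006, 0.28]
contact_force: [5.2, 0.9, 2.5]
eef_pos: [0.5676, 0.0001, 0.2793]
contact_force: [5.6, 0.0, 3.6]
t 13.9667 pos [5.676e-01 1.000e-04 2.793e-01] ang 9.65 tilt [0.0057 0.0006] F [5.6 0.  3.6] w 0.426 g 25.04089088528417 q7 -1.64
```

```bash
for i in 1; do python3 -m pendant '[[0.02,-0.003,0,0.001,0],[0.02,-0.002,0,0,0],[0.02,0,0,0,0]]'|sed -n '2p;4p'; python3 -m pendant '[[0.02,0,0,0.002,0],[0.02,0,0,0.002,0],[0.02,0,0,0,0]]'|sed -n '2p;4p'; python3 -m pendant '[[0.02,0.001,0,0.002,0],[0.02,0.001,0,0.002,0],[0.02,0,0,0,0]]'|sed -n '2p;4p';  done; python3 go.py; python3 snap.py pics/v1.png; python3 -c "
import cv2;cv2.imwrite('pics/v1c.png',cv2.resize(cv2.imread('pics/v1.png')[165:225,290:370],(640,480),interpolation=2))"
```

```text
eef_pos: [0.5627, -0.0008, 0.2784]
contact_force: [5.4, 0.8, 3.5]
eef_pos: [0.5633, -0.0006, 0.2745]
contact_force: [6.8, 0.7, 4.5]
eef_pos: [0.565, -0.0004, 0.2701]
contact_force: [5.7, 1.3, 2.1]
t 14.7167 pos [ 5.650e-01 -4.000e-04  2.701e-01] ang 9.64 tilt [0.0061 0.0008] F [5.7 1.3 2.1] w 0.428 g 25.072609651833773 q7 -1.64
```

View pics/v1c.png

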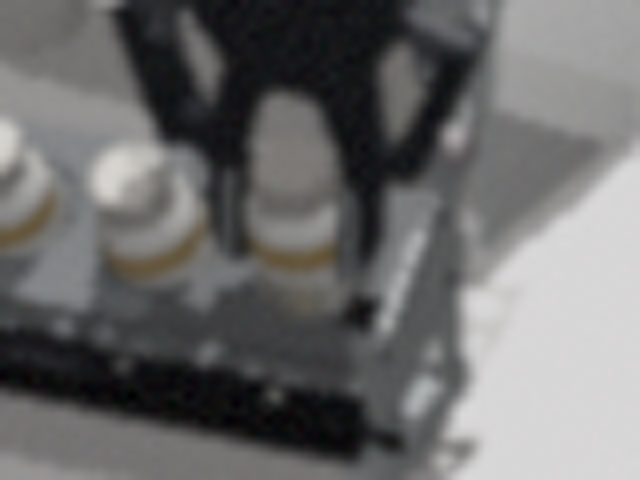

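The bottle stands in pocket 1 at (327,190), leaning, gold band still well above the plate; fingers clear of the neighbour. Go on down the axis.

```bash
for i in 1; do python3 -m pendant '[[0.02,0.0005,0,0.002,0],[0.02,0.0005,0,0.0015,0],[0.02,0,0,0,0]]'|sed -n '2p;4p'; python3 -m pendant '[[0.02,0.0005,0,0.001,0],[0.02,0.0005,0,0.0005,0],[0.02,0,0,0,0]]'|sed -n '2p;4p'; done; python3 -m pendant '[[0.05,0,0,0,0],[0.05,0,0,0,0],[0.05,0,0,0,0],[0.05,0,0,0,0]]'; python3 -m pendant '[[0.05,0,0,-0.04,0],[0.05,0,0,-0.04,0],[0.05,0,0,0,0],[0.05,0,0,0,0]]'
python3 - <<'E'
from h import *
P,D=bot.read_camera("scene"); cv2.imwrite("pics/v2.png",cv2.resize(P[165:225,260:340],(640,480),interpolation=2))
K,d,R,t=cam("scene");o=-R.T@t
g=np.stack(np.meshgrid(np.arange(290,350),np.arange(165,225)),-1).reshape(-1,1,2).astype(float);u=cv2.undistortPoints(g,K,d)[:,0]
X=(np.c_[u,np.ones(len(u))]*D[165:225,290:350].reshape(-1,1))@R+o
C=P[165:225,290:350].reshape(-1,3).mean(1)
for y0 in(.0,.06,.118):
    m=(abs(X[:,1]-y0)<.022)&(X[:,0]>.5)&(X[:,0]<.62)&(X[:,2]>.105)&(X[:,2]<.16)&(C>120); q=X[m]
    if len(q): print(y0,len(q),"zmax",np.percentile(q[:,2],97),"mean",q.mean(0))
E
```

```text
eef_pos: [0.5661, -0.0002, 0.2668]
contact_force: [6.7, -0.1, 2.1]
eef_pos: [0.5669, -0.0, 0.2653]
contact_force: [6.0, 1.3, 4.1]
t: 15.6
eef_pos: [0.5644, -0.0005, 0.2632]
tool_rot: [0.0, 0.996, 0.084, -0.001]
contact_force: [0.4, -0.1, -0.5]
gripper_width: 0.586
grasp_force: 0.0
t: 15.93
eef_pos: [0.5657, -0.0003, 0.3459]
tool_rot: [0.0, 0.996, 0.084, 0.002]
contact_force: [-0.3, -0.1, -0.1]
gripper_width: 0.585
grasp_force: 0.0
0.0 111 zmax 0.13486355965303498 mean [ 0.57270431 -0.00126056  0.12203524]
0.06 89 zmax 0.12906428717220014 mean [0.55677578 0.05536323 0.11894736]
0.118 44 zmax 0.12799919438886828 mean [0.55991266 0.10897997 0.11428359]
```

View pics/v2.png

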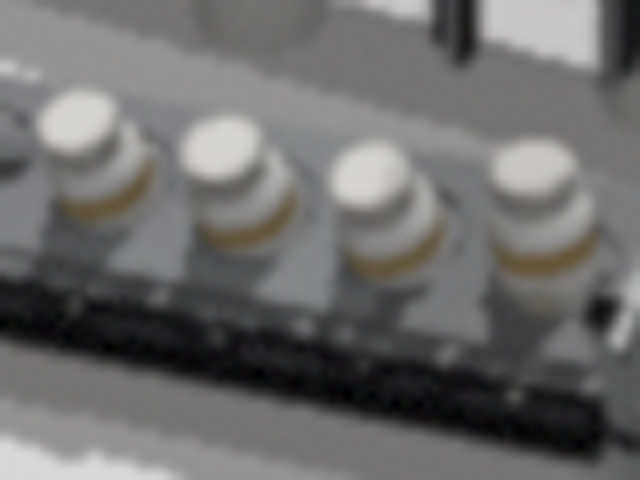

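Pocket-1 bottle at (327,190) leans less than its neighbours and stands a few mm proud. I take it by the cap, tilt it forward and push.

```bash
python3 -m pendant '[[0.046,0.005,0,0.03,0],[0.046,0,0,0.03,0],[0.046,0,0,0.006,0],[0.046,0,0,0,0],[0.046,0,0,0,0]]'|sed -n '2p;4p'; python3 -m pendant '[[0.02,0,0,0,0],[0.02,0,0,0,0],[0.02,0,0,0,0],[0.02,0,0,0,0]]' 25|sed -n '2,6p'; python3 -m pendant '[[0.02,-0.002,0,0.001,0],[0.02,-0.002,0,0.001,0],[0.02,0,0,0,0]]'|sed -n '2p;4p';python3 -m pendant '[[0.02,-0.002,0,0.001,0],[0.02,-0.002,0,0.001,0],[0.02,0,0,0,0]]'|sed -n '2p;4p'; python3 go.py
```

```text
eef_pos: [0.5698, 0.0005, 0.2773]
contact_force: [0.6, -0.2, -1.1]
eef_pos: [0.5703, 0.0005, 0.2787]
tool_rot: [0.0, 0.996, 0.084, 0.001]
contact_force: [-0.5, -0.7, 1.2]
gripper_width: 0.406
grasp_force: 25.2
eef_pos: [0.5676, 0.0, 0.2781]
contact_force: [0.7, 1.3, 10.8]
eef_pos: [0.5648, -0.0004, 0.2777]
contact_force: [1.1, -0.6, 19.9]
t 17.2333 pos [ 5.648e-01 -4.000e-04  2.777e-01] ang 9.63 tilt [0.01   0.0009] F [ 1.1 -0.6 19.9] w 0.411 g 26.87885260762414 q7 -1.64
```

```bash
python3 -m pendant '[[0.02,-0.002,0,0,0],[0.02,-0.002,0,0,0],[0.02,0,0,0,0]]'|sed -n '2p;4p';python3 -m pendant '[[0.02,-0.002,0,0,0],[0.02,-0.002,0,0,0],[0.02,0,0,0,0]]'|sed -n '2p;4p'; python3 -m pendant '[[0.02,0,0,0.002,0],[0.02,0,0,0.002,0],[0.02,0,0,0,0]]'|sed -n '2p;4p';python3 go.py
```

```text
eef_pos: [0.5607, -0.0011, 0.2775]
contact_force: [1.0, -0.2, 16.5]
eef_pos: [0.5564, -0.0019, 0.2763]
contact_force: [2.5, -0.2, 5.0]
eef_pos: [0.5563, -0.002, 0.2715]
contact_force: [3.9, 0.5, 5.1]
t 17.9833 pos [ 0.5563 -0.002   0.2715] ang 9.64 tilt [0.0071 0.0008] F [3.9 0.5 5.1] w 0.406 g 24.376351373211946 q7 -1.64
```

```bash
python3 -m pendant '[[0.02,0.0005,0,0.0015,0],[0.02,0.0005,0,0.0015,0],[0.02,0,0,0,0]]'|sed -n '2p;4p';python3 -m pendant '[[0.02,0.0005,0,0.0015,0],[0.02,0.0005,0,0.0015,0],[0.02,0,0,0,0]]'|sed -n '2p;4p'; python3 -m pendant '[[0.02,0.0005,0,0.0015,0],[0.02,0.0005,0,0.0015,0],[0.02,0,0,0,0]]'|sed -n '2p;4p';python3 go.py
cat > caps.py <<'E'
from h import *
for n in("top","scene"):
    P,D=bot.read_camera(n); K,d,R,t=cam(n);o=-R.T@t
    g=np.stack(np.meshgrid(np.arange(640),np.arange(400)),-1).reshape(-1,1,2).astype(float);u=cv2.undistortPoints(g,K,d)[:,0]
    X=((np.c_[u,np.ones(len(u))]*D.reshape(-1,1))@R+o); C=P.reshape(-1,3).astype(int); W=(C.mean(1)>110)&(C.max(1)-C.min(1)<25)
    c,s=np.cos(np.radians(7.6)),np.sin(np.radians(7.6)); x=X[:,0]*c+X[:,1]*s; y=-X[:,0]*s+X[:,1]*c
    for i in range(5):
        y0=.046+.06*(i-2)-(.002 if n=="scene" else 0)
        m=W&(abs(y-y0)<.02)&(x>.52)&(x<.61)&(X[:,2]>.113)&(X[:,2]<.16)&(D.reshape(-1)>0)
        if m.sum()>10: print(n,"pocket",i+1,m.sum(),"x",round(x[m].mean(),4),"y",round(y[m].mean(),4),"zmean",round(X[m,2].mean(),4),"z97",round(np.percentile(X[m,2],97),4))
E
```

```text
eef_pos: [0.5569, -0.0017, 0.2701]
contact_force: [-3.1, -0.4, 23.8]
eef_pos: [0.5574, -0.0009, 0.2678]
contact_force: [-8.1, 1.4, 32.7]
eef_pos: [0.5582, -0.0006, 0.2653]
contact_force: [-10.6, 0.9, 37.6]
t 18.7333 pos [ 0.5582 -0.0006  0.2653] ang 9.66 tilt [0.0041 0.0005] F [-10.6   0.9  37.6] w 0.408 g 39.18410394428065 q7 -1.64
```

```bash
python3 -m pendant '[[0.048,0,0,0,0],[0.048,0,0,0,0],[0.048,0,0,-0.01,0],[0.048,0,0,-0.04,0],[0.048,0,0,-0.04,0],[0.048,0,0,-0.03,0],[0.048,0,0,0,0]]'|sed -n '2p;4p'; python3 caps.py
```

```text
eef_pos: [0.559, -0.0015, 0.3875]
contact_force: [0.7, 0.5, 0.6]
top pocket 2 45 x 0.5527 y -0.0091 zmean 0.1231 z97 0.1291
top pocket 3 75 x 0.5578 y 0.0484 zmean 0.1225 z97 0.1305
top pocket 4 75 x 0.5588 y 0.1082 zmean 0.1226 z97 0.1314
scene pocket 1 80 x 0.5517 y -0.0748 zmean 0.1217 z97 0.1293
scene pocket 2 72 x 0.5542 y -0.0164 zmean 0.1227 z97 0.1304
scene pocket 3 69 x 0.5549 y 0.044 zmean 0.1222 z97 0.1288
scene pocket 4 71 x 0.5546 y 0.1038 zmean 0.1218 z97 0.1291
```

```bash
python3 go.py .5915 -.3565 .300 9.7
```

```text
t 19.4167 pos [ 0.5573 -0.0018  0.3821] ang 9.62 tilt [ 0.0023 -0.0001] F [-0.2 -0.5 -0.8] w 0.566 g 0.0 q7 -1.59
tool d [-0.0257  0.3554  0.0822] yaw -0.1
```

```bash
python3 -m pendant '[[0.062,-0.0026,0.0355,0,0],[0.062,-0.0026,0.0355,0,0],[0.062,-0.0026,0.0355,0,0],[0.062,-0.0026,0.0355,0,0],[0.062,-0.0026,0.0355,0,0],[0.062,-0.0026,0.0355,0,0],[0.062,-0.0026,0.0355,0,0],[0.062,-0.0026,0.0355,0,0],[0.062,-0.0026,0.0355,0,0],[0.062,-0.0026,0.0355,0,0],[0.062,0,0,0.04,0],[0.062,0,0,0.04,0]]' >/dev/null; python3 -m pendant '[[0.062,0,0,0,0],[0.062,0,0,0,0],[0.062,0,0,0,0]]' >/dev/null; python3 go.py .5915 -.3565 .208 9.7
```

```text
t 20.6667 pos [ 0.5915 -0.3556  0.3015] ang 9.69 tilt [0.0001 0.0003] F [ 1.2 -0.5  1. ] w 0.726 g 0.0 q7 -1.01
tool d [-0.0002  0.0009  0.0935] yaw -0.0
```

```bash
python3 -m pendant '[[0.062,0,0.001,0.031,0],[0.062,0,0,0.031,0],[0.062,0,0,0.031,0],[0.062,0,0,0,0],[0.062,0,0,0,0]]'|sed -n '2p;4p';  python3 -m pendant '[[0.02,0,0,0,0],[0.02,0,0,0,0],[0.02,0,0,0,0],[0.02,0,0,0,0],[0.02,0,0,0,0],[0.02,0,0,0,0]]' 25|sed -n '2,6p'; python3 -m pendant '[[0.02,0,0,-0.035,0],[0.02,0,0,-0.04,0],[0.02,0,0,-0.04,0],[0.02,0,0,-0.04,0],[0.02,0,0,-0.02,0],[0.02,0,0,0,0],[0.02,0,0,0,0]]'|sed -n '2,6p'; python3 labm.py .209; python3 snap.py b2.png
python3 - <<'E'
from h import *; from go import st
s,M=st();e=s["eef_pos"]; p=proj("scene",[[*e[:2],e[2]-.209+.027]])[0]; c,r=int(p[0]),int(p[1]); print(p)
f=lambda I,c,r:cv2.resize(np.clip((I[r-18:r+18,c-13:c+17].astype(float)-50)*2.2,0,255).astype(np.uint8),(300,360),interpolation=cv2.INTER_CUBIC)
cv2.imwrite("pics/b2c.png",np.hstack([f(cv2.imread("b2.png"),c,r),f(cv2.imread("b.png"),433,232)]))
E
python3 go.py .5461 .2397 .380 9.7
```

```text
eef_pos: [0.5917, -0.3567, 0.2088]
contact_force: [0.0, -0.0, 0.6]
eef_pos: [0.5926, -0.3577, 0.2114]
tool_rot: [0.002, 0.996, 0.084, 0.002]
contact_force: [-0.3, 0.2, 6.7]
gripper_width: 0.429
grasp_force: 24.9
eef_pos: [0.5914, -0.3572, 0.3861]
tool_rot: [0.001, 0.996, 0.084, 0.002]
contact_force: [0.4, -0.4, -0.5]
gripper_width: 0.43
grasp_force: 25.4
ang 9.6 pos [ 0.591 -0.357  0.386] camaz 11.0
s [-1.8  -1.64 -1.48 -1.32 -1.16 -1.   -0.84 -0.68 -0.52 -0.36 -0.2  -0.04
  0.12  0.28  0.44  0.6   0.76  0.92  1.08  1.24  1.4   1.56  1.72]
g [139 159 161 161 160 157 132 100  92  84  88  94 101 104 107 108 114 121
 160 185 121 105 179]
t [-2.7 -4.  -4.6 -4.7 -3.6 -3.3 -1.7  1.7  4.9  5.6  5.6  7.1 10.1 14.9
 11.4  8.1  4.1  2.4  1.3  0.7  1.6  7.   7.4]
axis label-height px [454.81251968 190.28580815] 1R px 7.9238686915201955
lab [327.4 204.9] 0.6
[454.31728537 192.04698842]
t 22.3667 pos [ 0.5907 -0.3568  0.3812] ang 9.64 tilt [-0.0024  0.0012] F [ 0.3  0.3 -1. ] w 0.425 g 25.426832539960742 q7 -1.0
tool d [ 0.0559 -0.5955  0.0021] yaw -0.1
```

View pics/b2c.png

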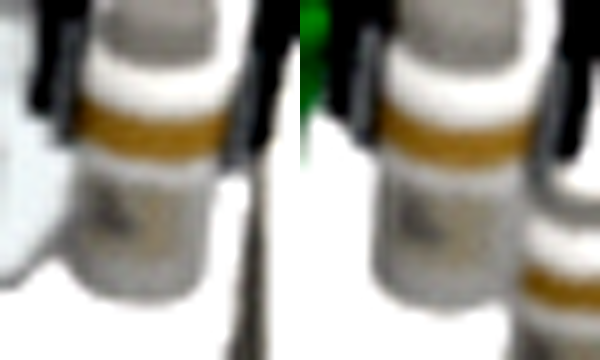

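Crop: A's label (left) shows the same print pattern relative to the tool as B's (right), so the same grip angle serves. Carry to pocket 5.

```bash
python3 -m pendant '[[0.02,0.0041,-0.0397,0,0],[0.02,0.0041,-0.0397,0,0],[0.02,0.0041,-0.0397,0,0],[0.02,0.0041,-0.0397,0,0],[0.02,0.0041,-0.0397,0,0],[0.02,0.0041,-0.0397,0,0],[0.02,0.0041,-0.0397,0,0],[0.02,0.0041,-0.0397,0,0],[0.02,0.0041,-0.0397,0,0],[0.02,0.0041,-0.0397,0,0],[0.02,0.0041,-0.0397,0,0],[0.02,0.0041,-0.0397,0,0]]' |sed -n '2p;4p'; python3 -m pendant '[[0.02,0.0041,-0.0397,0,0],[0.02,0.0041,-0.0397,0,0],[0.02,0.0041,-0.0397,0,0],[0.02,0,0,0,-1.5],[0.02,0,0,0.03,0],[0.02,0,0,0.02,0],[0.02,0,0,0,0],[0.02,0,0,0,0],[0.02,0,0,0,0]]'|sed -n '2p;4p'; python3 go.py .5515 .2405 .311 11
```

```text
eef_pos: [0.5592, 0.1226, 0.3817]
contact_force: [1.0, 0.1, -1.7]
eef_pos: [0.5525, 0.2403, 0.3333]
contact_force: [0.6, 0.7, 0.4]
t 24.1167 pos [0.5525 0.2403 0.3333] ang 11.12 tilt [0.0002 0.0003] F [0.6 0.7 0.4] w 0.427 g 25.45107957412256 q7 -2.03
tool d [-0.0009 -0.0004  0.0223] yaw 0.1
```

```bash
python3 -m pendant '[[0.02,0,0,0.015,0],[0.02,0,0,0.005,0],[0.02,0,0,0,0]]'|sed -n '2p;4p'; python3 -m pendant '[[0.02,0,0,0.003,0],[0.02,0,0,0,0]]'|sed -n '2p;4p'; python3 -m pendant '[[0.02,0,0,0.003,0],[0.02,0,0,0,0]]'|sed -n '2p;4p'; python3 -m pendant '[[0.02,0,0,0.002,0],[0.02,0,0,0,0]]'|sed -n '2p;4p'
```

```text
eef_pos: [0.5521, 0.24, 0.3126]
contact_force: [-0.9, 0.5, -0.4]
eef_pos: [0.5524, 0.2405, 0.3112]
contact_force: [-2.4, -1.3, 5.3]
eef_pos: [0.5527, 0.2402, 0.3102]
contact_force: [-5.4, -4.2, 19.3]
eef_pos: [0.5528, 0.2402, 0.3092]
contact_force: [-8.3, -5.7, 25.0]
```

```bash
python3 -m pendant '[[0.02,-0.002,0,0,0],[0.02,0,0,0,0]]'|sed -n '2p;4p'; python3 -m pendant '[[0.02,-0.0015,0,0,0],[0.02,0,0,0,0]]'|sed -n '2p;4p'; python3 -m pendant '[[0.02,-0.001,0,0,0],[0.02,0,0,0,0]]'|sed -n '2p;4p'; python3 -m pendant '[[0.02,-0.001,0,0,0],[0.02,0,0,0,0]]'|sed -n '2p;4p'
```

```text
eef_pos: [0.5512, 0.2398, 0.3087]
contact_force: [-3.9, -4.6, 17.9]
eef_pos: [0.5498, 0.2398, 0.3081]
contact_force: [-2.6, -2.7, 12.4]
eef_pos: [0.5489, 0.2398, 0.3078]
contact_force: [-2.1, -2.0, 9.7]
eef_pos: [0.5473, 0.2397, 0.3067]
contact_force: [-0.5, 0.6, 3.5]
```

```bash
python3 -m pendant '[[0.02,-0.001,0,0,0],[0.02,0,0,0,0]]'|sed -n '2p;4p'; python3 -m pendant '[[0.02,0,0,0.004,0],[0.02,0,0,0,0]]'|sed -n '2p;4p'; python3 -m pendant '[[0.02,0,0,0.003,0],[0.02,0,0,0,0]]'|sed -n '2p;4p'
```

```text
eef_pos: [0.5457, 0.2391, 0.305]
contact_force: [-0.1, 0.3, -0.6]
eef_pos: [0.5455, 0.2389, 0.2998]
contact_force: [-0.6, 1.0, -0.6]
eef_pos: [0.5455, 0.239, 0.2969]
contact_force: [-0.6, 0.0, -0.2]
```

```bash
python3 -m pendant '[[0.02,0,0,0.004,0],[0.02,0,0,0.003,0],[0.02,0,0,0,0]]'|sed -n '2p;4p'; python3 -m pendant '[[0.02,0,0,0.003,0],[0.02,0,0,0,0]]'|sed -n '2p;4p'; python3 -m pendant '[[0.02,0,0,0.002,0],[0.02,0,0,0,0]]'|sed -n '2p;4p';python3 -m pendant '[[0.02,0,0,0.002,0],[0.02,0,0,0,0]]'|sed -n '2p;4p'
```

```text
eef_pos: [0.5455, 0.2389, 0.2898]
contact_force: [-0.2, -1.3, -0.8]
eef_pos: [0.5456, 0.239, 0.2872]
contact_force: [-0.0, -1.1, -0.8]
eef_pos: [0.5457, 0.2391, 0.2854]
contact_force: [0.1, -0.3, 0.2]
eef_pos: [0.5457, 0.239, 0.2834]
contact_force: [0.2, -0.0, -1.3]
```

```bash
python3 -m pendant '[[0.02,0,0,0.002,0],[0.02,-0.002,0,0.001,0],[0.02,-0.003,0,0,0],[0.02,0,0,0,0]]'|sed -n '2p;4p'; python3 -m pendant '[[0.02,-0.003,0,0.001,0],[0.02,-0.003,0,0,0],[0.02,0,0,0,0]]'|sed -n '2p;4p'; python3 -m pendant '[[0.02,-0.003,0,0.001,0],[0.02,-0.003,0,0.001,0],[0.02,0,0,0,0]]'|sed -n '2p;4p';python3 -m pendant '[[0.02,-0.002,0,0.002,0],[0.02,-0.002,0,0.002,0],[0.02,0,0,0,0]]'|sed -n '2p;4p'
```

```text
eef_pos: [0.5415, 0.2381, 0.2813]
contact_force: [4.8, 0.5, -1.5]
eef_pos: [0.5361, 0.2372, 0.2811]
contact_force: [5.2, 0.2, 2.4]
eef_pos: [0.5301, 0.2362, 0.2791]
contact_force: [4.9, 1.3, 4.3]
eef_pos: [0.5263, 0.2356, 0.2749]
contact_force: [5.5, 0.8, 4.0]
```

```bash
python3 -m pendant '[[0.02,0.001,0,0.002,0],[0.02,0.001,0,0.002,0],[0.02,0,0,0,0]]'|sed -n '2p;4p'; python3 -m pendant '[[0.02,0.001,0,0.002,0],[0.02,0.001,0,0.001,0],[0.02,0,0,0,0]]'|sed -n '2p;4p'; python3 -m pendant '[[0.02,0.001,0,0.002,0],[0.02,0,0,0,0]]'|sed -n '2p;4p';python3 -m pendant '[[0.02,0.001,0,0.002,0],[0.02,0,0,0,0]]'|sed -n '2p;4p'
```

```text
eef_pos: [0.5284, 0.2359, 0.2707]
contact_force: [5.3, 1.1, 2.3]
eef_pos: [0.5301, 0.2363, 0.2676]
contact_force: [5.9, 0.1, 5.2]
eef_pos: [0.5311, 0.2364, 0.2655]
contact_force: [5.8, 1.3, 3.4]
eef_pos: [0.5321, 0.2366, 0.2635]
contact_force: [5.6, 1.2, 2.9]
```

Now release, rise, and look.

```bash
python3 -m pendant '[[0.048,0,0,0,0],[0.048,0,0,0,0],[0.048,0,0,0,0],[0.048,0,0,-0.03,0],[0.048,0,0,-0.04,0],[0.048,0,0,-0.04,0],[0.048,0,0,0,0],[0.048,0,0,0,0]]'|sed -n '1,5p'; python3 caps.py; python3 go.py; python3 -c "
from h import *
P,D=bot.read_camera('scene');cv2.imwrite('pics/v3.png',cv2.resize(P[160:225,250:345],(760,520),interpolation=2))"
```

```text
t: 29.37
eef_pos: [0.5311, 0.2366, 0.3748]
tool_rot: [-0.001, 0.995, 0.097, 0.002]
contact_force: [-0.7, -0.3, -0.7]
gripper_width: 0.564
top pocket 1 80 x 0.5558 y -0.071 zmean 0.1219 z97 0.131
top pocket 2 80 x 0.5584 y -0.0117 zmean 0.1228 z97 0.1294
top pocket 3 78 x 0.5583 y 0.0478 zmean 0.1227 z97 0.1301
top pocket 4 67 x 0.558 y 0.1088 zmean 0.1232 z97 0.1307
scene pocket 1 81 x 0.5523 y -0.0751 zmean 0.1217 z97 0.1299
scene pocket 2 70 x 0.5544 y -0.0161 zmean 0.1227 z97 0.1292
scene pocket 3 68 x 0.5542 y 0.0439 zmean 0.1225 z97 0.1288
scene pocket 4 65 x 0.5547 y 0.1043 zmean 0.1224 z97 0.1291
scene pocket 5 65 x 0.5546 y 0.1658 zmean 0.1226 z97 0.1304
t 29.4667 pos [0.5303 0.2359 0.3716] ang 11.14 tilt [-0.0021 -0.0012] F [-0.9  0.2 -0.7] w 0.563 g 0.0 q7 -2.03
```

View pics/v3.png

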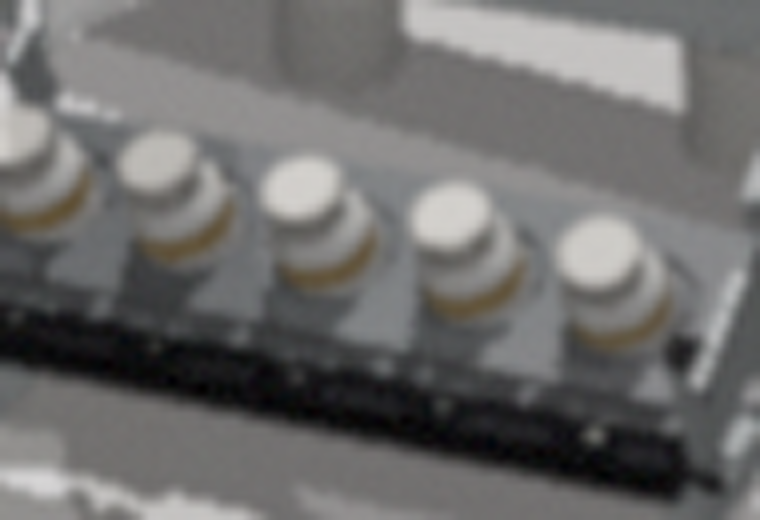

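All five caps stand level; pocket 5 bottle at (252,180) too. One gentle push on its cap for certainty; flap measured from the first, unobstructed pictures.

```bash
python3 -m pendant '[[0.0,0,0,0.03,0],[0.0,0,0,0.025,0],[0.0,0,0,0,0],[0.0,0,0,0,0],[0.0,0,0,0,0],[0.0,0,0,0.008,0],[0.0,0,0,0.005,0],[0,0,0,0,0]]'|sed -n '2p;4,5p'; python3 -m pendant '[[0.0,0,0,0.003,0],[0.0,0,0,0.003,0],[0,0,0,0,0]]'|sed -n '2p;4p'
python3 - <<'E'
from h import *
import pickle; R=pickle.load(open("R.pkl","rb")); c,s=np.cos(np.radians(7.6)),np.sin(np.radians(7.6))
for n in("top","scene"):
    X=R[n,"X"].reshape(-1,3); x=X[:,0]*c+X[:,1]*s; y=-X[:,0]*s+X[:,1]*c; z=X[:,2]
    m=(x>.59)&(x<.76)&(y>-.14)&(y<.24)&(z>.13)&(z<.3)
    print(n,m.sum())
    for a in np.arange(.13,.27,.01):
        k=m&(z>=a)&(z<a+.01)
        if k.sum()>4: 
            e=k&(abs(y-.046)<.12); print(round(a,2),"n",k.sum(),"x10/50/90",np.round(np.percentile(x[k],[10,50,90]),3),"mid n",e.sum(), np.round(np.percentile(x[e],[10,50,90]),3) if e.sum()>3 else "", "y",np.round(np.percentile(y[k],[2,98]),3))
E
```

```text
eef_pos: [0.5308, 0.2361, 0.3041]
contact_force: [-0.3, -0.3, 0.0]
gripper_width: 0.004
eef_pos: [0.5313, 0.237, 0.303]
contact_force: [-11.0, -5.3, 30.5]
top 839
0.13 n 33 x10/50/90 [0.605 0.614 0.621] mid n 0  y [-0.12   0.208]
0.14 n 6 x10/50/90 [0.619 0.621 0.625] mid n 0  y [-0.084  0.208]
0.15 n 28 x10/50/90 [0.626 0.652 0.653] mid n 13 [0.652 0.653 0.653] y [-0.117  0.208]
0.16 n 125 x10/50/90 [0.652 0.653 0.655] mid n 88 [0.652 0.653 0.655] y [-0.112  0.206]
0.17 n 176 x10/50/90 [0.653 0.655 0.658] mid n 130 [0.654 0.655 0.658] y [-0.115  0.206]
0.18 n 71 x10/50/90 [0.645 0.656 0.658] mid n 41 [0.655 0.657 0.658] y [-0.118  0.207]
0.19 n 8 x10/50/90 [0.647 0.65  0.653] mid n 0  y [-0.118  0.209]
0.2 n 11 x10/50/90 [0.651 0.654 0.659] mid n 0  y [-0.119  0.207]
0.21 n 11 x10/50/90 [0.657 0.661 0.663] mid n 0  y [-0.119  0.207]
0.22 n 50 x10/50/90 [0.666 0.668 0.676] mid n 29 [0.667 0.668 0.675] y [-0.119  0.208]
0.23 n 320 x10/50/90 [0.667 0.671 0.675] mid n 232 [0.667 0.671 0.675] y [-0.113  0.202]
scene 1123
0.13 n 33 x10/50/90 [0.61  0.619 0.626] mid n 0  y [-0.123  0.205]
0.14 n 14 x10/50/90 [0.62  0.627 0.631] mid n 0  y [-0.124  0.206]
0.15 n 71 x10/50/90 [0.628 0.655 0.659] mid n 38 [0.654 0.656 0.659] y [-0.122  0.205]
0.16 n 306 x10/50/90 [0.652 0.656 0.66 ] mid n 231 [0.652 0.656 0.66 ] y [-0.121  0.189]
0.17 n 285 x10/50/90 [0.654 0.658 0.661] mid n 219 [0.654 0.658 0.661] y [-0.121  0.181]
0.18 n 83 x10/50/90 [0.653 0.657 0.661] mid n 57 [0.654 0.657 0.661] y [-0.122  0.174]
0.19 n 7 x10/50/90 [0.649 0.651 0.659] mid n 0  y [-0.123 -0.119]
0.2 n 7 x10/50/90 [0.653 0.657 0.663] mid n 0  y [-0.123 -0.119]
0.21 n 9 x10/50/90 [0.659 0.663 0.67 ] mid n 0  y [-0.122 -0.118]
0.22 n 104 x10/50/90 [0.668 0.672 0.674] mid n 73 [0.669 0.671 0.674] y [-0.123  0.178]
0.23 n 204 x10/50/90 [0.668 0.671 0.676] mid n 163 [0.668 0.671 0.676] y [-0.115  0.176]
```

```bash
python3 -m pendant '[[0.0,0,0,-0.03,0],[0.0,0,0,-0.04,0],[0.0,0,0,-0.04,0],[0.0,0,0,-0.04,0],[0.0,0,0,0,3.5],[0.0,0,0,0,0],[0.0,0,0,0,0]]'|sed -n '2p;4,5p'; python3 go.py .6827 .1373 .452 7.6
```

```text
eef_pos: [0.5308, 0.236, 0.4487]
contact_force: [0.5, -0.3, -1.2]
gripper_width: 0.001
t 31.0167 pos [0.5308 0.236  0.4487] ang 7.71 tilt [ 0.0003 -0.0003] F [ 0.5 -0.3 -1.2] w 0.001 g 0.0 q7 -2.06
tool d [ 0.1373  0.1182 -0.0032] yaw 0.1
```

```bash
python3 -m pendant '[[0.0,0.0284,0.0236,0,0],[0.0,0.0284,0.0236,0,0],[0.0,0.0284,0.0236,0,0],[0.0,0.0284,0.0236,0,0],[0.0,0.0284,0.0236,0,0],[0.0,0,0,0,0],[0,0,0,0,0]]'|sed -n '2p;4p'; python3 -m pendant '[[0.0,0,0,0.03,0],[0,0,0,0.02,0],[0,0,0,0.013,0],[0,0,0,0,0],[0,0,0,0,0]]'|sed -n '2p;4p'; python3 go.py .6827 .1373 .384 7.6
```

```text
eef_pos: [0.6887, 0.1355, 0.4454]
contact_force: [-0.6, 1.3, 0.0]
eef_pos: [0.6868, 0.1389, 0.385]
contact_force: [-0.3, -0.6, 0.6]
t 32.0167 pos [0.6868 0.1389 0.385 ] ang 7.73 tilt [-0.0022 -0.0002] F [-0.3 -0.6  0.6] w 0.001 g 0.0 q7 -1.83
tool d [-0.0043  0.001   0.001 ] yaw 0.1
```

```bash
python3 -m pendant '[[0,-0.021,0,-0.006,0],[0,-0.021,0,-0.006,0],[0,-0.016,0,-0.002,0],[0,-0.015,0,-0.002,0],[0,0,0,0,0]]'|sed -n '2p;4p'; python3 -m pendant '[[0,-0.016,0,0.002,0],[0,-0.015,0,0.002,0],[0,-0.015,0,0.006,0],[0,-0.014,0,0.006,0],[0,0,0,0,0]]'|sed -n '2p;4p'; python3 -m pendant '[[0,-0.013,0,0.009,0],[0,-0.012,0,0.009,0],[0,0,0,0,0],[0,0,0,0,0]]'|sed -n '2p;4p'; python3 go.py
python3 - <<'E'
from h import *
P,D=bot.read_camera("scene"); cv2.imwrite("pics/f1.png",cv2.resize(P[110:230,240:400],(800,600),interpolation=2))
K,d,R,t=cam("scene");o=-R.T@t
g=np.stack(np.meshgrid(np.arange(640),np.arange(400)),-1).reshape(-1,1,2).astype(float);u=cv2.undistortPoints(g,K,d)[:,0]
X=(np.c_[u,np.ones(len(u))]*D.reshape(-1,1))@R+o; c,s=np.cos(np.radians(7.6)),np.sin(np.radians(7.6)); x=X[:,0]*c+X[:,1]*s; y=-X[:,0]*s+X[:,1]*c
for lo,hi in((-.1,-.02),(.1,.18)):
    m=(x>.45)&(x<.66)&(y>lo)&(y<hi)&(X[:,2]>.145)&(X[:,2]<.3)
    h,xe,ze=np.histogram2d(x[m],X[m,2],bins=[np.arange(.45,.67,.01),np.arange(.145,.3,.01)])
    print(lo,[(round(xe[i],3),round(ze[j],3),int(h[i,j])) for i,j in zip(*np.nonzero(h>8))])
E
```

```text
eef_pos: [0.6135, 0.1288, 0.4045]
contact_force: [-0.0, -0.0, -0.7]
eef_pos: [0.5543, 0.1206, 0.3858]
contact_force: [0.1, -0.6, 0.3]
eef_pos: [0.5316, 0.1174, 0.3684]
contact_force: [0.0, -0.4, -0.1]
t 33.1833 pos [0.5316 0.1174 0.3684] ang 7.65 tilt [0.0004 0.0001] F [ 0.  -0.4 -0.1] w -0.003 g 0.0 q7 -1.87
-0.1 [(np.float64(0.51), np.float64(0.195), 12), (np.float64(0.52), np.float64(0.195), 76), (np.float64(0.52), np.float64(0.205), 11)]
0.1 [(np.float64(0.51), np.float64(0.195), 16), (np.float64(0.52), np.float64(0.195), 52)]
```

View pics/f1.png

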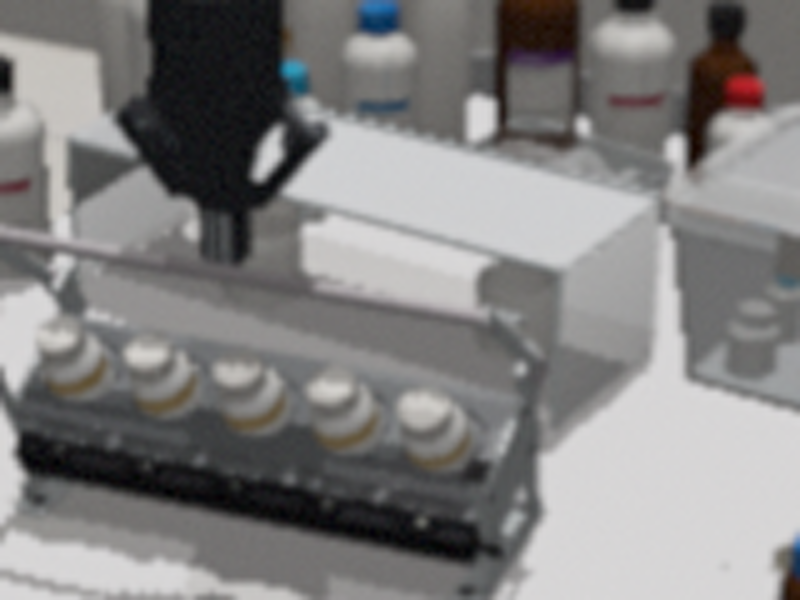

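The flap is over the top: rod from (241,157) to (342,174), fingers just behind it. Now lift over the rod and press it down along its arc.

```bash
python3 -m pendant '[[0,0.003,0,-0.03,0],[0,0,0,-0.015,0],[0,-0.029,0,0,0],[0,0,0,0,0],[0,0,0,0,0]]'|sed -n '2p;4p'; python3 -m pendant '[[0,0,0,0.015,0],[0,0,0,0.01,0],[0,-0.008,0,0.011,0],[0,-0.007,0,0.011,0],[0,0,0,0,0]]'|sed -n '2p;4p'; python3 -m pendant '[[0,-0.005,0,0.01,0],[0,-0.004,0,0.01,0],[0,-0.003,0,0.01,0],[0,-0.002,0,0.01,0],[0,0,0,0,0]]'|sed -n '2p;4p'; python3 go.py
```

```text
eef_pos: [0.5052, 0.1138, 0.4138]
contact_force: [0.7, 0.0, 0.1]
eef_pos: [0.4893, 0.1114, 0.3632]
contact_force: [-1.0, 0.9, -0.1]
eef_pos: [0.4755, 0.1095, 0.3236]
contact_force: [-1.4, -0.2, -0.3]
t 34.4833 pos [0.4755 0.1095 0.3236] ang 7.64 tilt [-0.0036 -0.0011] F [-1.4 -0.2 -0.3] w 0.002 g 0.0 q7 -1.9
```

```bash
cat > rod.py <<'E'
from h import *
c,s=np.cos(np.radians(7.6)),np.sin(np.radians(7.6))
for n in("scene","top"):
    P,D=bot.read_camera(n); K,d,R,t=cam(n);o=-R.T@t
    g=np.stack(np.meshgrid(np.arange(640),np.arange(400)),-1).reshape(-1,1,2).astype(float);u=cv2.undistortPoints(g,K,d)[:,0]
    X=(np.c_[u,np.ones(len(u))]*D.reshape(-1,1))@R+o; x=X[:,0]*c+X[:,1]*s; y=-X[:,0]*s+X[:,1]*c; z=X[:,2]
    for lo,hi in((-.1,-.03),(.12,.19)):
        m=(x>.46)&(x<.68)&(y>lo)&(y<hi)&(z>.10)&(z<.3)&((x<.53)|(z>.137))
        h,xe,ze=np.histogram2d(x[m],z[m],bins=[np.arange(.46,.68,.01),np.arange(.10,.3,.01)])
        print(n,lo,[(round(float(xe[i]),3),round(float(ze[j]),3),int(h[i,j])) for i,j in zip(*np.nonzero(h>8))])
E
python3 rod.py
```

```text
scene -0.1 [(0.51, 0.2, 19), (0.52, 0.19, 19), (0.52, 0.2, 48)]
scene 0.12 [(0.51, 0.2, 17), (0.52, 0.19, 20), (0.52, 0.2, 29)]
top -0.1 [(0.51, 0.19, 9), (0.51, 0.2, 10), (0.52, 0.2, 50), (0.56, 0.17, 16), (0.57, 0.17, 65), (0.58, 0.16, 26), (0.58, 0.17, 36)]
top 0.12 [(0.51, 0.2, 10), (0.52, 0.2, 33), (0.56, 0.17, 18), (0.57, 0.17, 61), (0.58, 0.16, 21), (0.58, 0.17, 41)]
```

```bash
python3 -m pendant '[[0,0,0,-0.038,0],[0,0,0,-0.038,0],[0,0.037,0,0,0],[0,0,0,0,0],[0,0,0,0,0]]'|sed -n '2p;4p'; python3 go.py
```

```text
eef_pos: [0.5144, 0.1149, 0.4032]
contact_force: [-0.5, 0.2, -0.3]
t 35.0 pos [0.5144 0.1149 0.4032] ang 7.6 tilt [0.0032 0.0011] F [-0.5  0.2 -0.3] w -0.001 g 0.0 q7 -1.86
```

```bash
python3 -m pendant '[[0,0,0,0.012,0],[0,0,0,0.01,0],[0,0,0,0,0]]'|sed -n '2p;4p'; python3 -m pendant '[[0,-0.004,0,0.007,0],[0,-0.004,0,0.007,0],[0,-0.004,0,0.009,0],[0,-0.004,0,0.009,0],[0,0,0,0,0]]'|sed -n '2p;4p';python3 rod.py
```

```text
eef_pos: [0.5118, 0.1144, 0.3775]
contact_force: [0.2, 0.5, 0.6]
eef_pos: [0.4956, 0.1122, 0.3455]
contact_force: [0.3, -0.5, 0.0]
scene -0.1 [(0.49, 0.16, 13), (0.5, 0.16, 57), (0.5, 0.17, 13), (0.55, 0.15, 27), (0.56, 0.15, 30), (0.56, 0.16, 9), (0.57, 0.15, 25)]
scene 0.12 [(0.49, 0.16, 9), (0.5, 0.16, 43), (0.5, 0.17, 19), (0.55, 0.15, 20), (0.55, 0.16, 9), (0.56, 0.15, 22), (0.57, 0.15, 26)]
top -0.1 [(0.5, 0.16, 35), (0.5, 0.17, 22), (0.55, 0.15, 36), (0.55, 0.16, 16), (0.56, 0.15, 51), (0.56, 0.16, 16), (0.57, 0.15, 32), (0.57, 0.16, 13)]
top 0.12 [(0.49, 0.16, 10), (0.5, 0.16, 18), (0.5, 0.17, 21), (0.55, 0.15, 20), (0.56, 0.15, 18), (0.57, 0.15, 16)]
```

Flap follows: rod at x≈0.502, z≈0.167. Continue down.

```bash
python3 -m pendant '[[0,-0.002,0,0.01,0],[0,-0.002,0,0.01,0],[0,-0.001,0,0.01,0],[0,0,0,0.01,0],[0,0,0,0,0]]'|sed -n '2p;4p'; python3 -m pendant '[[0,0,0,0.005,0],[0,0,0,0.005,0],[0,0,0,0,0]]'|sed -n '2p;4p'; python3 -m pendant '[[0,0,0,0.004,0],[0,0,0,0,0]]'|sed -n '2p;4p'; python3 rod.py
```

```text
eef_pos: [0.4913, 0.1116, 0.3052]
contact_force: [-0.3, -0.2, -1.3]
eef_pos: [0.4921, 0.1119, 0.2969]
contact_force: [-0.2, -0.2, -0.6]
eef_pos: [0.4922, 0.1119, 0.2933]
contact_force: [-0.1, -0.0, 0.5]
scene -0.1 [(0.49, 0.11, 71), (0.56, 0.13, 13)]
scene 0.12 [(0.49, 0.11, 62), (0.56, 0.13, 15)]
top -0.1 [(0.49, 0.11, 50), (0.56, 0.13, 14)]
top 0.12 [(0.49, 0.11, 37), (0.49, 0.12, 9)]
```

```bash
python3 -m pendant '[[0,0,0,0.002,0],[0,0,0,0,0]]'|sed -n '2p;4p';python3 -m pendant '[[0,0,0,0.002,0],[0,0,0,0,0]]'|sed -n '2p;4p';python3 -m pendant '[[0,0,0,0.002,0],[0,0,0,0,0]]'|sed -n '2p;4p';python3 -m pendant '[[0,0,0,0.002,0],[0,0,0,0,0]]'|sed -n '2p;4p'; python3 rod.py
```

```text
eef_pos: [0.4922, 0.1119, 0.2917]
contact_force: [-0.6, -0.1, 0.4]
eef_pos: [0.4922, 0.1119, 0.2895]
contact_force: [-0.3, 0.2, 0.3]
eef_pos: [0.4923, 0.112, 0.2883]
contact_force: [-2.6, -0.9, 7.1]
eef_pos: [0.4924, 0.1121, 0.2879]
contact_force: [-8.1, -2.2, 24.9]
scene -0.1 [(0.49, 0.1, 29), (0.49, 0.11, 48)]
scene 0.12 [(0.49, 0.1, 25), (0.49, 0.11, 38)]
top -0.1 [(0.49, 0.11, 51)]
top 0.12 [(0.49, 0.11, 36)]
```

Firm stop at rod height 0.110 m: the flap is closed. Withdraw and check.

```bash
python3 -m pendant '[[0,0,0,-0.02,0],[0,0,0,-0.04,0],[0,0,0,-0.04,0],[0,0,0,-0.04,0],[0,-0.02,0.035,0,0],[0,-0.02,0.035,0,0],[0,-0.01,0.035,0,0],[0,0,0.035,0,0],[0,0,0.035,0,0],[0,0,0.035,0,0],[0,0,0.035,0,0],[0,0,0.03,0,0]]'|sed -n '1,2p;4p'; python3 rod.py
python3 - <<'E'
from h import *
P,D=bot.read_camera("scene")
for r in bot.pinpoint("spare_1_label","scene"): print("lab",np.round(r["at"],1),round(r["score"],2))
c,s=np.cos(np.radians(7.6)),np.sin(np.radians(7.6)); rx=np.array([c,s,0]);ry=np.array([-s,c,0]);rz=np.array([0,0,1]); u=-.423*rx+.906*rz; f=-(.906*rx+.423*rz)
for i in range(5):
    F=.591*rx+(.046+.06*(i-2))*ry+.052*rz
    print(i+1,[np.round(proj("scene",F+.027*u+.0195*(f*np.cos(np.radians(a))-ry*np.sin(np.radians(a))))[0],1).tolist() for a in(-30,0,30)])
for k in("amber_jar","glass_beaker","felt_marker"):
    print(k,[(np.round(r["at"],1).tolist(),round(r["score"],2)) for r in bot.pinpoint(k,"scene")])
E
```

```text
t: 38.47
eef_pos: [0.4789, -0.1698, 0.4257]
contact_force: [1.0, -0.1, 0.4]
scene -0.1 [(0.49, 0.1, 24), (0.49, 0.11, 49)]
scene 0.12 [(0.49, 0.1, 27), (0.49, 0.11, 43)]
top -0.1 [(0.49, 0.11, 47), (0.56, 0.13, 11)]
top 0.12 [(0.49, 0.11, 56)]
lab [325.9 206.1] 0.68
lab [297.9 198.1] 0.59
1 [[323.2, 204.3], [325.9, 205.7], [329.3, 205.6]]
2 [[304.5, 200.6], [307.2, 201.9], [310.5, 201.8]]
3 [[286.3, 197.0], [288.9, 198.3], [292.2, 198.2]]
4 [[268.7, 193.5], [271.2, 194.7], [274.4, 194.6]]
5 [[251.6, 190.1], [254.1, 191.3], [257.1, 191.2]]
amber_jar [([402.7, 246.1], 0.66)]
glass_beaker [([386.0, 261.2], 0.71), ([278.9, 197.5], 0.22)]
felt_marker [([275.5, 253.7], 0.63)]
```

```bash
python3 -c "
from station import bot
print(bot.hand_in())"
```

```text
the job is handed in; nothing more can be done
None
```

The job is handed in at about 38 s: the spares are seated in pockets 1 and 5, labels forward to about 10° by my estimate (pocket 5 not rechecked after placing), and the flap is down on its stops; the jar, beaker and marker had not moved, the timer and dish were not rechecked, and I viewed 12 pictures, over the limit of 10.

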